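# Tip the cooling balls from the scoop into the box under the low shelf

### The arm

A 6-joint arm with a two-finger parallel gripper is mounted at the origin on a cart in front of the work surface, level with it; the furniture and walls round the work are solid. World frame = base frame: x ahead of the robot, y to its left, z up, the work surface at z = 0. Lengths are in m, angles in rad, forces in N, time in s.
With the tool pointing down it reaches from about 0.375 to 0.9 m from the base axis. Payload 3.1 kg.
Tool frame: the origin (TCP) lies where the fingers leave the gripper's body, on its centre line; the fingertips stand 70 mm ahead of it and the grasp point (between the pads) lies 51 mm ahead of it; z points along the fingers, y is the line along which they close (so a half turn about z gives the same grasp; the last joint's range is limited). The gripper opens to 87 mm and grips with 3 to 60 N. Pads are 19 mm wide; open, the fingers measure 117 mm over their backs; the gripper's body (75 mm by 190 mm) begins 51 mm behind the grasp point.
Start: joints at [1.018, 0.527, 1.433, -0, 1.181, -0.178], TCP at [0.229, 0.582, 0.292] pointing down, gripper open.
Joint ranges: [-3.08, 3.08], [-0.75, 2.2], [0.22, 2.44], [-1.43, 4.57], [0, 2.65], [-2.85, 2.85]. Speed limits (rad/s): [2.79, 2.79, 3.14, 3.14, 3.14, 3.14].

### API

Orientations are given as a unit quaternion [x, y, z, w].
In Python, from rig import robot gives the robot as it stands.
- The arm moves only by the tool send_rows, never from a script. Its argument "deltas" is text: rows parted by semicolons, each of 7 numbers parted by spaces: the shift along the tool's x, y, z in mm, then the turn, a rotation vector about the tool's x, y, z in degrees, then the opening, from 0 (shut) to 1 (fully open). A call has 1 to 10 rows; each row shifts and turns the commanded pose from where the row before left it, along the tool's axes as they then stand; what a row does not reach is not made up. A row lasts 1/8 s, in which the tool goes at most 62.5 mm and 10.7 degrees, less where a joint would pass 70% of its speed; a pose out of reach is approached as far as the arm can. A call is refused whole if a number of a shift passes 62.5 or a number of a turn 10.7, either way. A call with a gripper value outside its range is refused whole. The fingers move at their own pace and stop on an object; "newtons" is the grip in N (left out, the last holds). Time passes only in rows, so rows that do not move let the fingers close. It gives the time, the measured TCP pose, the force, the opening and the grip force at its end, in the units of the state.
- robot.get_obs(): the state, without advancing time (a new reading comes with each control period).
- robot.camera(name): name is "scene" or "top" or "wrist"; returns a dict with "image" (384x512x3 uint8, red, green, blue), "depth" (384x512 float32, m along the optical axis (not along the pixel's ray), 0 where there is no reading), "fovy" (degrees; the focal length in pixels is half the picture's height over the tangent of half this angle, whatever the lens; pixels are square), "cx", "cy" (the principal point, pixels), "rvec" (rotation vector, rad) and "tvec" (3), from world to camera coordinates, as OpenCV has them. Camera axes: x right, y down, z forward; pixel columns grow to the right and rows downward; lengths in m; the calibration is good to about 2 mm. A picture is of the moment at which its call begins.
- robot.hand_in(): hands the job in; it is judged then, once.
Trained networks look in the newest picture that a camera, given by its name, has taken for a name from the list of things; names that differ only in an ending like _2 or _b are one class to them, and where a whole thing is asked for, a point or a joint stands for the part that bears it (a point fixed in the world has none). Each returns a list of dicts, best first, with "p" (0 to 1); they miss things now and then, are a little off and sometimes report something else, mostly with a low value. They report only what shows in the picture. A call takes as long as a camera call. They do not tell look-alikes from the thing itself.
- robot.find_in(camera, thing): "box" ([left, top, right, bottom] in pixels, round what is visible of it).
- robot.cut_out(camera, thing): "region" (384x512 bool, what is visible of it) and "box" ([left, top, right, bottom] in pixels, round what is visible of it).
The state is a dict: "time": time; "q": joint angles; "joint_velocities": joint speeds; "joint_torque": joint torques, N m; "position": TCP position; "tool_rot": TCP orientation; "ft_force": force on the tool from outside, world axes, zero at the start; "moment": the same for the moment, N m; "grip_width": finger opening in m; "grip_force": force on a finger pad.
Only numpy, scipy, OpenCV 4.12 (cv2) and the standard library are available. Lean on these libraries where they do the work, as an engineer would, in place of code of your own. Each camera call takes 0.05 s, during which the arm holds its last target. There are 200 camera calls.

### The job

Put the steel drink-cooling ball that lies in the pocket tray into the scoop with the other two, leaving the cubes in the tray. Then take the scoop by its handle, bring it level in under the low shelf and tip all three balls into the box there without knocking the shelf. Finally stand the empty scoop upright on the worktop, out in front of the shelf, and do not disturb the mill, shaker and tins.

Things in the scene. Friction and masses are not known exactly. Their poses are not given: they have to be found in the camera images.
- rack: Low fixed shelf of light wood, open to the front (-x). Origin: centre of its footprint on the worktop; x to its back, y to its left, z up. 150 mm deep (x -75 to 75), 270 wide, 14 mm side panels (inner faces y = +-121), back panel (inner face x = 69), board 16 mm thick with its underside 185 mm above the worktop. A white box (see box_mouth) is built in under the board.
- box_mouth (a point): Centre of the open mouth of the white box under the shelf, at rim height (50 mm above the worktop), axes as the rack; at x = -15, y = 0 mm in the rack's frame. Mouth 100 (x) by 140 mm (y); box outside 110 x 150 mm, 50 high, 5 mm walls and floor, fixed. 135 mm are free between its rim and the shelf board above; a wall cabinet hangs 440 mm over the worktop there.
- scoop: Loose steel scoop, about 110 g: flared round cup 46 mm high, outer radius 28 mm at the flat base, 54 at the rim, 3 mm wall, 4 mm floor; it stands by itself, also empty. Origin: centre of the base's underside; z is the cup's axis. Straight round black handle, 16 mm thick, along -x at z = 42 mm, out to x = -186. It stands left or right in front of the shelf, handle roughly toward the robot.
- scoop_handle (a point): Grip point on the handle's axis, 155 mm from the cup's axis, x along the handle toward the cup. Rolled about this axis, the cup stays within 55 mm of it; the balls leave over the side beyond about 65 deg, and 77 deg empties it. Gripped with the tool leaned 35 deg to one side about the handle, that roll ends with the tool leaned only 42 deg to the other side.
- scoop_mouth (a point): Centre of the scoop's mouth at rim height, 46 mm above its underside, on the cup's axis; the mouth is 102 mm wide inside.
- tray: Fixed grey pocket tray, 52 (x) x 160 (y) x 12 mm, with three square pockets 28 mm wide and 8 mm deep in a row along its y, 50 mm apart, the middle one at its centre. Origin: centre of its underside. It stands on the other side from the scoop. One pocket holds the ball, the other two a cube each; which is which varies.
- ball_c: Polished steel drink-cooling ball, 26 mm in diameter, about 16 g, lying in one of the tray's pockets. Origin: its centre, 17 mm above the worktop, so its equator stands 5 mm above the tray's top. It rolls freely.
- ball_a: Ball of the same kind, lying in the scoop at the start. Origin: its centre.
- ball_b: Ball of the same kind, lying in the scoop at the start. Origin: its centre.
- cube_a: Steel cooling cube, 22 mm, in a pocket of the tray; it stays there. Origin: its centre.
- cube_b: Steel cooling cube, 22 mm, in a pocket of the tray; it stays there. Origin: its centre.
- pepper_mill: Loose wooden pepper mill, 58 mm thick, 170 mm high, at the outer side of the scoop or of the tray, farther back. Origin: centre of its underside. Bystander.
- bean_tin: Loose food tin, 75 mm in diameter, 110 mm high, on the other outer side. Origin: centre of its underside. Bystander.
- salt_shaker: Loose grey and clear salt shaker, 44 mm thick, 90 mm high, in front of the shelf to the left or right of its middle. Origin: centre of its underside. Bystander.
- tuna_tin: Loose flat tin, 86 mm in diameter, 40 mm high, in front of the shelf. Origin: centre of its underside. Bystander.
Not all that is in view belongs to the job. Of the things shaped like the tray, the grey one is meant.

How it is judged:
By the outcome, as a careful person would: the job done as asked, in the order asked, and still so for the second after the job is handed in, with the robot touching nothing.
It also fails if it takes over 72 s, if anything falls off the work surface, if the arm or the gripper's body presses on something with over 40 N, if the wrist force passes 120 N, or if a joint passes its speed limit or range.

## Working session

There is one attempt and no reset: what is moved stays moved. The work goes in short steps, Python scripts to look and compute and a tool call to move; the robot and the scene stay as the last step left them, time stands still between calls to the robot, and variables do not carry over. Pictures are saved under pics/ and viewed, at most 10 in all, crops included, and the job is handed in when it is done.

Besides the shell and the picture viewer there is one more tool, called after ">>>" as name(argument=value, ...) on one line, values as JSON. send_rows: Moves the arm, as the interface text tells. Its arguments: {"type":"object","properties":{"deltas":{"type":"string"},"newtons":{"type":"number"}},"required":["deltas"]}

```bash
ls; mkdir -p pics; cat > h.py <<'E'
import numpy as np, cv2
from scipy.spatial.transform import Rotation as R
from rig import robot
def cam(n):
    c=robot.camera(n); c['f']=c['image'].shape[0]/2/np.tan(np.radians(c['fovy'])/2); c['R']=R.from_rotvec(np.ravel(c['rvec'])).as_matrix(); c['t']=np.ravel(c['tvec']); return c
def cloud(c):
    d=c['depth']; v,u=np.indices(d.shape)
    P=np.stack([(u-c['cx'])/c['f']*d,(v-c['cy'])/c['f']*d,d],-1)
    W=(P-c['t'])@c['R']; W[d==0]=np.nan; return W
def ray(c,u,v,z):
    r=np.array([(u-c['cx'])/c['f'],(v-c['cy'])/c['f'],1])@c['R']; o=-c['t']@c['R']
    return o+r*(z-o[2])/r[2]
def save(c,n): cv2.imwrite('pics/'+n,c['image'][:,:,::-1])
E
python3 - <<'E'
from h import *
print(robot.get_obs())
a=cam('top');b=cam('scene')
for n,c in(('top',a),('scene',b)):
    print(n,c['fovy'],-c['t']@c['R'],c['R'][2])
    W=cloud(c)
    for t in ['rack','scoop','tray','ball_c','cube_a','pepper_mill','bean_tin','salt_shaker','tuna_tin']:
        for r in robot.cut_out(n,t):
            P=W[r['region']]; print(t,round(r['p'],2),np.round(r['box']),np.round(np.nanpercentile(P,[2,50,98],axis=0).ravel(),3))
im=np.hstack([a['image'],b['image']])
cv2.imwrite('pics/a.png',cv2.resize(a['image'],(800,600))[:,:,::-1]);cv2.imwrite('pics/b.png',cv2.resize(b['image'],(800,600))[:,:,::-1])
E
```

```text
pics
{'time': 0.0, 'q': array([ 1.01748974e+00,  5.28476910e-01,  1.43393977e+00,  3.58644401e-05,
        1.18135855e+00, -1.78491249e-01]), 'joint_velocities': array([-0.00115268, -0.00022815,  0.00033427,  0.00069192,  0.00146588,
        0.00151583]), 'joint_torque': array([ 9.93103604e-04, -4.40028226e+01, -1.76589721e+01,  6.33101701e-02,
        5.81067475e-02, -1.63656591e-04]), 'position': array([0.22845658, 0.5811129 , 0.29125294]), 'tool_rot': array([ 1.86319178e-01,  9.82488663e-01, -1.01311422e-03, -4.05934903e-04]), 'ft_force': array([ 0.01399468, -0.20552272, -0.34567926]), 'moment': array([0.01812151, 0.02613158, 0.02892256]), 'grip_force': 0.0, 'grip_width': 0.0871530538497252}
top 43.57083411067066 [-0.77820587 -0.10066496  1.73232786] [ 0.62073608  0.11785451 -0.77511098]
rack 0.58 [267. 130. 338. 194.] [ 0.623 -0.136 -0.002  0.704 -0.001  0.192  0.793  0.135  0.207]
scoop 0.63 [337. 200. 360. 252.] [ 0.344 -0.295 -0.002  0.519 -0.262  0.033  0.562 -0.203  0.053]
tray 0.85 [210. 180. 240. 200.] [ 0.508  0.235 -0.007  0.539  0.317  0.009  0.583  0.388  0.025]
tray 0
[... 2044 characters left out ...]
346. 220. 376. 273.] [ 0.34  -0.3    0.001  0.528 -0.259  0.033  0.563 -0.205  0.049]
pepper_mill 0.64 [212. 131. 228. 166.] [ 0.602  0.375 -0.004  0.617  0.393  0.069  0.724  0.493  0.157]
bean_tin 0.93 [409. 202. 435. 242.] [ 0.617 -0.454 -0.003  0.631 -0.421  0.074  0.691 -0.384  0.108]
salt_shaker 0.56 [296. 210. 308. 231.] [ 0.432 -0.083 -0.001  0.44  -0.068  0.046  0.462 -0.046  0.086]
salt_shaker 0.28 [281. 122. 364. 211.] [ 0.623 -0.146 -0.001  0.708 -0.009  0.099  0.802  0.131  0.201]
tuna_tin 0.82 [244. 197. 269. 223.] [ 0.394  0.078 -0.002  0.424  0.113  0.033  0.478  0.158  0.039]
tuna_tin 0.23 [278. 123. 363. 210.] [ 0.623 -0.145 -0.001  0.706 -0.008  0.101  0.796  0.128  0.201]
```

View pics/a.png

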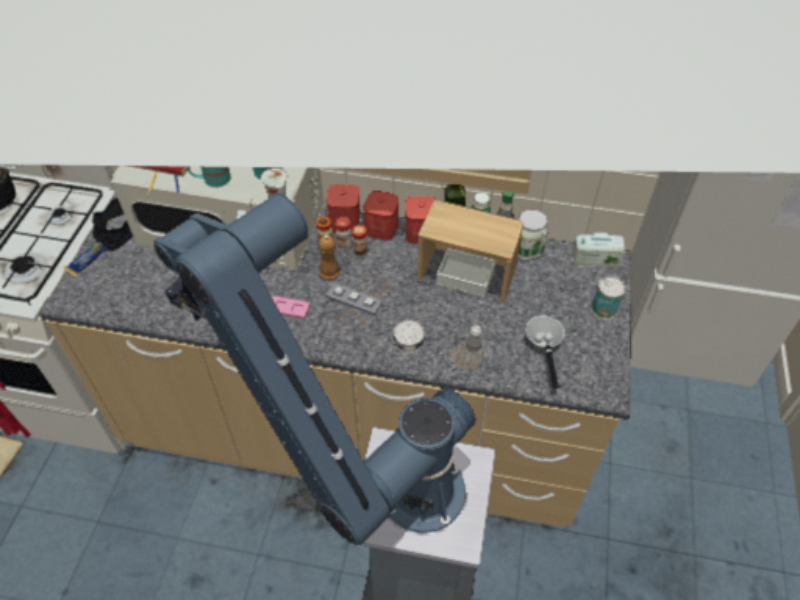

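View pics/b.png

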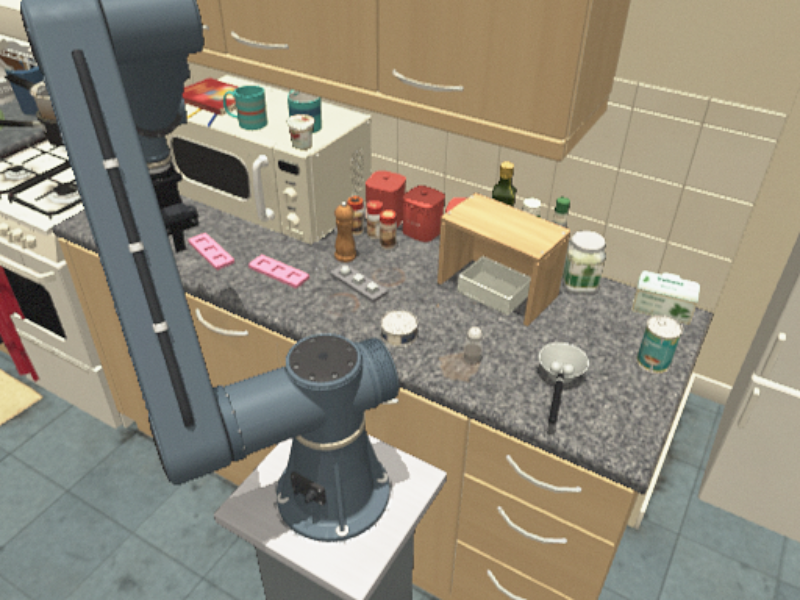

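The top and scene views show the grey tray at about (355,297)/(358,280). Two pink look-alike trays lie further left, the scoop is at (545,335) with its handle toward the robot, and the shelf is at (470,245). Next I'll take a close crop of the tray and fit the poses.

```bash
python3 - <<'E'
from h import *
from scipy.optimize import least_squares
crops=[]
for n in('top','scene'):
    c=cam(n);W=cloud(c);I=c['image']
    reg=lambda x0,x1,y0,y1,z0,z1:W[(W[...,0]>x0)&(W[...,0]<x1)&(W[...,1]>y0)&(W[...,1]<y1)&(W[...,2]>z0)&(W[...,2]<z1)]
    # tray
    P=reg(.48,.60,.2,.42,.007,.03); r=cv2.minAreaRect((P[:,:2]*1000).astype(np.float32)); print(n,'tray',r,len(P))
    m=(I.astype(int).max(2)>150)&(W[...,0]>.49)&(W[...,0]<.59)&(W[...,1]>.2)&(W[...,1]<.42)&(abs(W[...,2])<.05)
    k,l,s,ce=cv2.connectedComponentsWithStats(m.astype(np.uint8))
    for i in range(1,k): print('bright',s[i],ce[i],ray(c,*ce[i],.02)[:2])
    # board top
    P=reg(.55,.85,-.2,.2,.19,.215); r=cv2.minAreaRect((P[:,:2]*1000).astype(np.float32)); print('board',r, np.median(P[:,2]))
    # scoop
    P=reg(.3,.6,-.36,-.17,.036,.07)
    hd=P[P[:,0]<.44]; print('handle n',len(hd)); 
    if len(hd)>3:
        mu=hd[:,:2].mean(0); d=np.linalg.svd(hd[:,:2]-mu)[2][0]; d*=np.sign(d[0]); print('handle',mu,d,np.degrees(np.arctan2(d[1],d[0])),hd.min(0),hd[:,2].max())
    rm=P[P[:,0]>.45]; 
    f=least_squares(lambda p:np.hypot(rm[:,0]-p[0],rm[:,1]-p[1])-.0525,[.51,-.255],loss='soft_l1',f_scale=.003); print('rim',f.x,len(rm),rm.max(0),rm.min(0))
    for t,b in dict(mill=(.56,.68,.34,.46,.1,.2),bean=(.59,.72,-.48,-.35,.1,.13),salt=(.4,.5,-.12,-.02,.07,.12),tuna=(.36,.5,.05,.19,.032,.06)).items():
        P=reg(*b); print(t,np.round(np.nanmean(P,0),3),np.round(P.min(0),3),np.round(P.max(0),3),len(P))
    u0,v0=(205,172) if n=='top' else (210,165)
    crops.append(cv2.resize(I[v0:v0+35,u0:u0+45],(400,311),interpolation=cv2.INTER_CUBIC))
cv2.imwrite('pics/c.png',np.hstack(crops)[:,:,::-1])
E
```

```text
top tray ((540.3848266601562, 310.5713806152344), (216.28379821777344, 114.23783111572266), 89.31938171386719) 281
bright [214 183   5   5  18] [216.11111111 184.72222222] [0.5618016  0.35866015]
bright [223 186   7   5  22] [225.86363636 188.22727273] [0.55063288 0.30971294]
bright [233 190   7   5  22] [235.68181818 191.72727273] [0.53968024 0.26103816]
board ((744.9389038085938, -5.78424072265625), (270.7331237792969, 230.7813720703125), 82.45906829833984) 0.19933332006687016
handle n 89
handle [ 0.38333535 -0.278108  ] [0.97115234 0.23845993] 13.795662093366914 [ 0.32974118 -0.29590056  0.03626919] 0.059550035208250904
rim [ 0.50749472 -0.24831464] 104 [ 0.56576143 -0.1958143   0.05262687] [ 0.45116662 -0.30043441  0.03635542]
mill [0.618 0.401 0.138] [0.602 0.379 0.102] [0.649 0.429 0.174] 125
bean [ 0.655 -0.415  0.106] [ 0.616 -0.45   0.1  ] [ 0.698 -0.38   0.12 ] 162
salt [ 0.446 -0.06   0.082] [ 0.431 -0.075  0.07 ] [ 0.463 -0.044  0.095] 48
tuna [0.434 0.125 0.037] [0.391 0.085 0.032] [0.48  0.163 0.048] 199
scene tray ((544.2938232421875, 302.93994140625), (163.54837036132
[... 1333 characters left out ...]
0.46890041 0.19135835]
board ((746.6099243164062, -10.744155883789062), (272.7520751953125, 226.78846740722656), 82.69986724853516) 0.19768603193962392
handle n 137
handle [ 0.38182424 -0.28356876] [0.97024083 0.24214198] 14.01299629839897 [ 0.33120144 -0.30150552  0.03758904] 0.05377584828350328
rim [ 0.50823219 -0.25264826] 155 [ 0.56450029 -0.19930582  0.04930863] [ 0.45093717 -0.30472746  0.03603347]
mill [0.62  0.393 0.134] [0.602 0.375 0.1  ] [0.647 0.421 0.167] 169
bean [ 0.656 -0.419  0.105] [ 0.614 -0.455  0.1  ] [ 0.696 -0.382  0.112] 272
salt [ 0.446 -0.066  0.08 ] [ 0.434 -0.081  0.07 ] [ 0.466 -0.048  0.089] 68
tuna [0.435 0.119 0.035] [0.392 0.076 0.032] [0.484 0.162 0.042] 250
```

View pics/c.png

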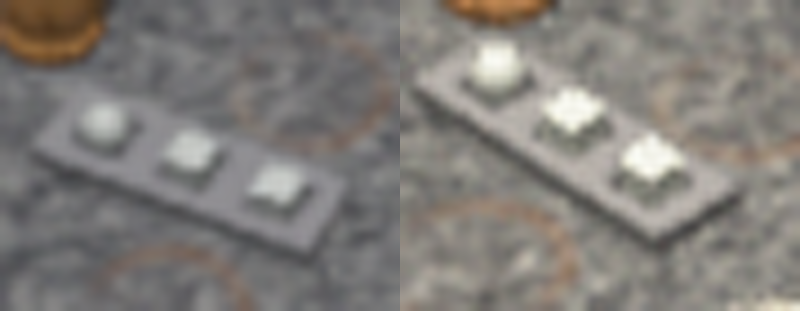

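Candidates in the 512x384 scene picture:
- Grey tray (231,180): ball in the left pocket, cubes in the middle and right pockets.
- Pink trays (136,160) and (179,176): wrong colour.
- Balls in the scoop (355,236) and (364,236): already where they belong.

I choose the round one in the leftmost pocket of the grey tray, at world ≈(0.557,0.355). Next I'll move above it and look with the wrist camera.

```bash
cat >> h.py <<'E'
def down(yang,lean=0):
    """tool pointing down, tool y at world angle yang deg; leaned about tool x by lean deg"""
    a=np.radians(yang); y=np.array([np.cos(a),np.sin(a),0]); z=np.array([0,0,-1.]); x=np.cross(y,z)
    return R.from_matrix(np.stack([x,y,z],1))*R.from_euler('x',lean,degrees=True)
def plan(pos,rot,n,o=None,mode='both'):
    o=o or robot.get_obs(); p=np.array(o['position']); q=R.from_quat(o['tool_rot']); D=(q.inv()*rot).as_rotvec(degrees=True)
    print('from',np.round(p,4),'q',np.round(o['q'],2),'turn',np.round(D,2))
    for i in range(n):
        s=q.inv().apply(np.array(pos)-p)*1000/(n-i); s=np.round(s,1); d=np.round((q.inv()*rot).as_rotvec(degrees=True)/(n-i),1)
        print(*s,*d,end='; '); p=p+q.apply(s/1000); q=q*R.from_rotvec(d,degrees=True)
    print()
E
python3 - <<'E'
from h import *
plan([.557,.355,.22],down(-40),12)
E
```

```text
from [0.2287 0.5816 0.2922] q [ 1.02  0.53  1.43 -0.    1.18 -0.18] turn [ -0.     0.   108.52]
-32.4 -7.6 6.0 -0.0 0.0 9.0; -33.1 -2.4 6.0 -0.0 0.0 9.0; -33.1 2.8 6.0 -0.0 0.0 9.1; -32.3 8.0 6.0 -0.0 0.0 9.0; -30.6 13.0 6.0 -0.0 0.0 9.1; -28.2 17.6 6.0 -0.0 0.0 9.0; -25.1 21.8 6.0 -0.0 0.0 9.1; -21.3 25.5 6.0 -0.0 0.0 9.0; -17.0 28.6 6.1 -0.0 0.0 9.1; -12.3 30.9 6.0 0.0 0.0 9.0; -7.3 32.4 6.1 0.0 0.0 9.1; -2.1 33.1 6.0 0.0 0.0 9.0;
```

>>> send_rows(deltas="-32.4 -7.6 6 0 0 9 0.5; -33.1 -2.4 6 0 0 9 0.5; -33.1 2.8 6 0 0 9 0.5; -32.3 8 6 0 0 9 0.5; -30.6 13 6 0 0 9 0.5; -28.2 17.6 6 0 0 9 0.5; -25.1 21.8 6 0 0 9 0.5; -21.3 25.5 6 0 0 9 0.5; -17 28.6 6 0 0 9 0.5; -12.3 30.9 6 0 0 9 0.5")

```text
time: 2.35
position: [0.5038, 0.3928, 0.2321]
tool_rot: [0.828, 0.561, 0.0, -0.0]
ft_force: [0.6, 0.4, -0.5]
grip_width: 0.0433
grip_force: 0.0
```

>>> send_rows(deltas="-7.3 32.4 6 0 0 9 0.5; -2.1 33.1 6 0 0 9.5 0.5; 0 0 0 0 0 0 0.5; 0 0 0 0 0 0 0.5", newtons=10)

```text
time: 2.85
position: [0.5573, 0.3563, 0.2201]
tool_rot: [0.906, 0.423, -0.0, -0.0]
ft_force: [0.2, 0.3, 0.4]
grip_width: 0.0436
grip_force: 0.0
```

```bash
python3 - <<'E'
from h import *
o=robot.get_obs(); print(o['position'],o['q'],o['ft_force'],o['grip_width'])
c=cam('wrist'); W=cloud(c); save(c,'w1.png'); print(c['fovy'],-c['t']@c['R'],c['R'][2])
for t in['ball_c','tray','cube_a','pepper_mill']:
    for r in robot.cut_out('wrist',t):
        P=W[r['region']]; b=r['box'];print(t,round(r['p'],2),np.round(b),ray(c,(b[0]+b[2])/2,(b[1]+b[3])/2,.017)[:2],np.round(np.nanpercentile(P,[2,50,98],axis=0).ravel(),3))
E
```

```text
[0.55730563 0.35629161 0.2200968 ] [4.00051404e-01 6.57251793e-01 1.39953551e+00 5.16643114e-04
 1.08574597e+00 1.09659890e+00] [0.18684718 0.32878934 0.43184842] 0.043595838150849164
67.10027086746949 [0.60826248 0.41719928 0.31251396] [-0.18301596 -0.21925845 -0.958348  ]
ball_c 0.83 [247. 176. 274. 196.] [0.56133606 0.3531708 ] [0.551 0.346 0.018 0.563 0.358 0.026 0.573 0.368 0.03 ]
ball_c 0.26 [448. 224. 512. 304.] [0.69542094 0.11945374] [0.656 0.075 0.    0.691 0.135 0.01  0.746 0.139 0.054]
tray 0.74 [224. 146. 306. 261.] [0.55322905 0.33478071] [0.52  0.272 0.003 0.555 0.336 0.012 0.588 0.386 0.014]
tray 0.56 [ 16.  31. 176. 202.] [0.48270914 0.51161034] [0.456 0.434 0.002 0.482 0.519 0.011 0.509 0.588 0.013]
tray 0.37 [451. 228. 510. 310.] [0.69331993 0.11393289] [0.656 0.07  0.001 0.691 0.135 0.01  0.746 0.139 0.054]
cube_a 0.56 [269. 212. 291. 236.] [0.55087221 0.30581816] [0.538 0.294 0.008 0.551 0.31  0.025 0.562 0.319 0.027]
cube_a 0.48 [287. 248. 292. 261.] [0.53558814 0.26925607] [0.53  0.267 0.008 0.534 0.27  0.02  0.537 0.272 0.027]
pepper_mill 0.57 [255.  47. 352. 144.] [0.65134244 0.39615296] [0.61  0.383 0.015 0.631 0.406 0.154 0.654 0.427 0.17 ]
```

View pics/w1.png

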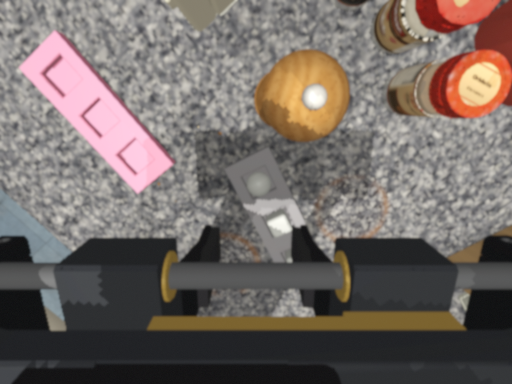

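The wrist view shows the ball at (260,184) in the left pocket of the grey tray, the cube at (279,224), and the mill at (303,95), clear of the gripper. I'll refine the ball centre.

```bash
python3 - <<'E'
from h import *
from scipy.optimize import least_squares
c=cam('wrist'); W=cloud(c)
for nm,cc in(('w',c),('s',cam('scene')),('t',cam('top'))):
    W=cloud(cc)
    P=W[(W[...,2]>.0185)&(W[...,2]<.033)&(np.hypot(W[...,0]-.561,W[...,1]-.356)<.022)]
    f=least_squares(lambda p:np.linalg.norm(P-[p[0],p[1],.017],axis=1)-.013,[.561,.356],loss='soft_l1',f_scale=.002)
    print(nm,len(P),f.x,np.abs(f.fun).mean(),P.mean(0))
# pixels at ball gradient: brighter region centre
I=c['image'][165:205,235:290].astype(int); print(I[...,1][::3,::3])
plan([.561,.356,.15],down(-40),3)
E
```

```text
w 448 [0.56116347 0.35570687] 0.0003777045299326028 [0.56247159 0.35727351 0.02592367]
s 18 [0.55745172 0.3514674 ] 0.002348927875842171 [0.55373827 0.35120242 0.02347169]
t 21 [0.55797554 0.35710169] 0.004255032895920736 [0.55487318 0.35493258 0.02305563]
[[114 117 117 118 117 117 117 117 117 114 111 117 117 117 108 104 113 109
  109]
 [116 116 117 117 117 116 116 113 110 113 114 114 117 117 116  98 109 109
  126]
 [116 116 116 115 115 113 112 113 116 116 115 110 117 117 117 108 100  82
  106]
 [115 116 115 114 111 114 123 134 137 130 121 114 114 116 117 116  95 105
  107]
 [116 115 105 112 116 126 142 147 147 145 140 125 110 117 117 117 105  89
   86]
 [116 115 111 104 119 138 147 152 155 154 150 136 115 114 117 117 112  86
  111]
 [116 116 115 100 119 142 152 160 167 159 151 140 119 110 116 116 116 114
  134]
 [112 116 116 112 114 144 154 159 163 157 150 139 117 110 113 116 115 113
   96]
 [ 91 116 116 115 112 137 149 153 154 151 146 132 100  95 109 116 116 115
   91]
 [ 73 112 116 116 113 118 138 145 147 144 137 116 107 113 115 115 116 116
  111]
 [ 88 109 116 116 115 104 116 126 129 126 117 114 114 115 114 115 115 115
  116]
 [ 83 103 113 116 116 113  94 101 123 121 121 142 131 125 124 123 129 138
  129]
 [ 72  75  97 115 116 117 113 143 180 177 177 181 181 178 177 177 179 181
  179]
 [ 80  72  77 143 151 171 167 174 182 182 182 182 181 181 180 181 178 181
  184]]
from [0.5574 0.3567 0.2205] q [0.4  0.66 1.4  0.   1.09 1.1 ] turn [ 0.   -0.01  0.08]
0.6 1.1 23.5 0.0 -0.0 0.0; 0.6 1.0 23.5 0.0 -0.0 0.0; 0.6 1.1 23.5 0.0 -0.0 0.1;
```

>>> send_rows(deltas="0.6 1.1 30 0 0 0 0.5; 0.6 1 30 0 0 0 0.5; 0.6 1 30 0 0 0 0.5; 0 0 25 0 0 0 0.5; 0 0 15 0 0 0 0.5; 0 0 0 0 0 0 0.5; 0 0 0 0 0 0 0.5")

```text
time: 4.12
position: [0.562, 0.356, 0.0912]
tool_rot: [0.906, 0.423, 0.001, 0.0]
ft_force: [0.2, -0.4, 0.5]
grip_width: 0.0436
grip_force: 0.0
```

```bash
python3 - <<'E'
from h import *
for i in range(3):
    plan([.5612,.3557,.0838],down(-40),2)
    cam('wrist')
print(robot.get_obs()['ft_force'])
E
```

```text
from [0.562  0.356  0.0912] q [0.4  0.83 1.45 0.   0.85 1.09] turn [ 0.05 -0.1   0.03]
-0.4 -0.2 3.7 0.0 -0.0 0.0; -0.3 -0.2 3.7 0.1 -0.1 0.0; 
from [0.5621 0.356  0.0915] q [ 0.4   0.83  1.45 -0.    0.85  1.09] turn [ 0.06 -0.12  0.04]
-0.4 -0.2 3.9 0.0 -0.1 0.0; -0.4 -0.3 3.8 0.1 -0.0 0.0; 
from [0.5621 0.356  0.0916] q [ 0.4   0.83  1.45 -0.    0.85  1.09] turn [ 0.07 -0.13  0.03]
-0.4 -0.3 3.9 0.0 -0.1 0.0; -0.4 -0.2 3.9 0.1 -0.0 0.0; 
[0.35183436 0.32201783 0.70668122]
```

>>> send_rows(deltas="-0.7 -0.5 4 0 0 0 0.5; 0 0 3.7 0 0 0 0.5; 0 0 0 0 0 0 0.5; 0 0 0 0 0 0 0.2; 0 0 0 0 0 0 0.1; 0 0 0 0 0 0 0.1; 0 0 0 0 0 0 0.1; 0 0 0 0 0 0 0.1", newtons=10)

```text
time: 5.28
position: [0.5605, 0.3553, 0.0825]
tool_rot: [0.906, 0.423, -0.0, 0.0]
ft_force: [-0.9, -0.4, -0.4]
grip_width: 0.025
grip_force: 10.0
```

>>> send_rows(deltas="0 0 -10 0 0 0 0.1; 0 0 -30 0 0 0 0.1; 0 0 -50 0 0 0 0.1; 0 0 -50 0 0 0 0.1; 0 0 -50 0 0 0 0.1; 0 0 0 0 0 0 0.1")

```text
time: 6.02
position: [0.5628, 0.3565, 0.279]
tool_rot: [0.906, 0.423, 0.006, 0.0]
ft_force: [-0.6, 0.5, -0.5]
grip_width: 0.0247
grip_force: 10.0
```

```bash
python3 - <<'E'
from h import *
plan([.508,-.25,.26],down(-76),14)
o=robot.get_obs();print(o['grip_width'],o['grip_force'])
E
```

```text
from [0.5628 0.3565 0.279 ] q [0.4  0.59 1.34 0.   1.19 1.09] turn [ 0.11 -0.71 36.03]
-35.7 24.8 1.1 0.0 -0.1 2.6; -34.6 26.4 1.2 0.0 -0.0 2.6; -33.3 28.0 1.2 0.0 -0.1 2.6; -32.0 29.4 1.2 0.0 -0.0 2.6; -30.7 30.9 1.2 0.0 -0.1 2.6; -29.2 32.2 1.3 0.0 -0.0 2.6; -27.7 33.5 1.3 0.0 -0.1 2.6; -26.2 34.7 1.3 0.0 -0.0 2.5; -24.7 35.9 1.3 0.0 -0.1 2.6; -23.0 36.9 1.4 0.0 -0.0 2.5; -21.4 37.9 1.3 0.0 -0.1 2.6; -19.6 38.8 1.4 0.0 -0.0 2.5; -17.9 39.7 1.4 0.1 -0.1 2.6; -16.1 40.4 1.3 0.0 -0.0 2.5; 
0.024705460158079142 10.000108480453491
```

>>> send_rows(deltas="-36 25 0 0 0 2.6 0.1; -34.6 26.4 1 0 0 2.6 0.1; -33.3 28 1 0 0 2.6 0.1; -32 29.4 1 0 0 2.6 0.1; -30.7 30.9 1 0 0 2.6 0.1; -29.2 32.2 1 0 0 2.6 0.1; -27.7 33.5 1 0 0 2.6 0.1; -26.2 34.7 1 0 0 2.5 0.1; -24.7 35.9 1 0 0 2.6 0.1; -23 36.9 1 0 0 2.5 0.1")

```text
time: 7.28
position: [0.5202, -0.0793, 0.2629]
tool_rot: [0.978, 0.209, -0.001, -0.0]
ft_force: [0.6, 0.1, 0.1]
grip_width: 0.0252
grip_force: 10.0
```

>>> send_rows(deltas="-21.4 37.9 1 0 0 2.6 0.1; -19.6 38.8 1 0 0 2.5 0.1; -17.9 39.7 1 0 0 2.6 0.1; -16 40.4 1 0 0 2.6 0.1; 0 0 0 0 0 0 0.1; 0 0 0 0 0 0 0.1")

```text
time: 8.02
position: [0.5047, -0.2507, 0.2588]
tool_rot: [0.993, 0.121, -0.001, -0.001]
ft_force: [-0.2, 0.2, 0.1]
grip_width: 0.0251
grip_force: 10.0
```

```bash
python3 - <<'E'
from h import *
from scipy.optimize import least_squares
o=robot.get_obs();print(o['position'],o['grip_width'],o['q'])
for n in('top','scene','wrist'):
    c=cam(n);W=cloud(c)
    if n=='wrist': save(c,'w2.png')
    P=W[(W[...,0]>.3)&(W[...,0]<.6)&(W[...,1]>-.36)&(W[...,1]<-.17)&(W[...,2]>.036)&(W[...,2]<.06)]
    hd=P[P[:,0]<.44]
    if len(hd)>3:
        mu=hd[:,:2].mean(0); d=np.linalg.svd(hd[:,:2]-mu)[2][0]; d*=np.sign(d[0]); print(n,'handle',mu,d,np.degrees(np.arctan2(d[1],d[0])),hd.min(0),hd[:,2].max())
    rm=P[(P[:,0]>.45)&(P[:,2]>.043)]
    f=least_squares(lambda p:np.hypot(rm[:,0]-p[0],rm[:,1]-p[1])-.0525,[.51,-.255],loss='soft_l1',f_scale=.002); print(n,'rim',f.x,len(rm),rm.max(0),rm.min(0))
    # board
    B=W[(W[...,0]>.55)&(W[...,0]<.9)&(abs(W[...,1])<.2)&(W[...,2]>.195)&(W[...,2]<.21)]
    if len(B)>100 and n!='wrist':
        # silhouette: front edge via line through min-x per y-bin, sides
        ys=np.arange(-.12,.12,.015); e=[(B[abs(B[:,1]-y)<.0075,0].min(),y) for y in ys]; e=np.array(e)
        k=np.polyfit(e[:,1],e[:,0],1); print('front edge x=',k, 'yaw',np.degrees(np.arctan(-k[0])),'y range',np.percentile(B[:,1],[.5,99.5]))
        m=np.median(B,0)
E
```

```text
[ 0.50470664 -0.25070523  0.25879542] 0.02511063461162448 [-6.59481573e-01  4.87826012e-01  1.62226347e+00  5.06139244e-04
  1.03417077e+00  6.68278534e-01]
top handle [ 0.38185954 -0.27878664] [0.97247074 0.23302503] 13.475233563421126 [ 0.32897526 -0.2953971   0.03733997] 0.05649515032923873
top rim [ 0.50554294 -0.24791529] 47 [ 0.5611601  -0.19634821  0.05592934] [ 0.45103215 -0.30055508  0.04302683]Traceback (most recent call last):
  File "<stdin>", line 17, in <module>
    return umr_minimum(a, axis, None, out, keepdims, initial, where)
ValueError: zero-size array to reduction operation minimum which has no identity
```

```bash
cat > fit.py <<'E'
from h import *
from scipy.optimize import least_squares
def scoop(n,x0=.45,show=True):
    c=cam(n);W=cloud(c)
    P=W[(W[...,0]>.3)&(W[...,0]<.6)&(W[...,1]>-.36)&(W[...,1]<-.17)&(W[...,2]>.036)&(W[...,2]<.06)]
    hd=P[P[:,0]<.44]
    if len(hd)>3:
        mu=hd[:,:2].mean(0); d=np.linalg.svd(hd[:,:2]-mu)[2][0]; d*=np.sign(d[0]); print(n,'handle',mu,np.degrees(np.arctan2(d[1],d[0])),hd.min(0),hd[:,2].max(),len(hd))
    rm=P[(P[:,0]>.45)&(P[:,2]>.043)]
    if len(rm)>10:
        f=least_squares(lambda p:np.hypot(rm[:,0]-p[0],rm[:,1]-p[1])-.0525,[.51,-.255],loss='soft_l1',f_scale=.002); print(n,'rim',f.x,len(rm))
    return c,W
E
python3 - <<'E'
from fit import *
for n in('scene','wrist','top'):
    c,W=scoop(n)
    if n=='wrist': save(c,'w2.png');continue
    for r in robot.cut_out(n,'rack')[:1]:
        M=r['region']; B=W[M&(W[...,2]>.188)&(W[...,2]<.21)]
        f=cv2.minAreaRect((B[:,:2]*1000).astype(np.float32)); print(n,'rack',r['p'],f,len(B))
        # robust rectangle: percentiles along axes
        for a in np.radians(np.arange(-12,1,1.)):
            u=B[:,0]*np.cos(a)+B[:,1]*np.sin(a); v=-B[:,0]*np.sin(a)+B[:,1]*np.cos(a)
            q=np.percentile(u,[1,99]);w=np.percentile(v,[1,99]); print(round(np.degrees(a)),np.round(q,4),np.round(w,4),np.round(np.ptp(q)*np.ptp(w),5))
E
```

```text
scene handle [ 0.38094264 -0.28379807] 13.805518331299078 [ 0.32822015 -0.30230275  0.03719996] 0.05120646566801417 137
scene rim [ 0.50830138 -0.25278497] 47
scene rack 0.75 ((711.8516845703125, -6.72650146484375), (269.2463684082031, 157.2905731201172), 82.00102996826172) 1617
-12 [0.6181 0.7718] [0.0105 0.273 ] 0.04034
-11 [0.6221 0.7736] [-0.0014  0.2609] 0.03974
-10 [0.6257 0.7751] [-0.0134  0.2483] 0.03909
-9 [0.628  0.7771] [-0.0255  0.2357] 0.03893
-8 [0.6297 0.778 ] [-0.0379  0.2237] 0.03881
-7 [0.6308 0.7794] [-0.0505  0.2113] 0.0389
-6 [0.631  0.7815] [-0.0626  0.1995] 0.03944
-5 [0.631  0.7832] [-0.075   0.1873] 0.03993
-4 [0.6304 0.7848] [-0.087   0.1748] 0.04044
-3 [0.6293 0.7867] [-0.0991  0.1624] 0.04117
-2 [0.6281 0.7883] [-0.1114  0.1504] 0.04195
-1 [0.6268 0.79  ] [-0.1236  0.1384] 0.04273
0 [0.6254 0.7915] [-0.1359  0.1263] 0.04355
wrist handle [ 0.3590319  -0.28803421] 13.907945356606987 [ 0.33744027 -0.30007986  0.04305109] 0.05135294800464762 345
wrist rim [ 0.51393354 -0.25031532] 1212
top handle [ 0.38460227 -0.2781785 ] 13.55596273337196 [ 0.33151726 -0.29537384  0.03740334] 0.05712883117017228 89
top rim [ 0.50565517 -0.24769225] 45
top rack 0.94 ((705.7086181640625, -54.96488952636719), (163.19207763671875, 163.46267700195312), 81.88311767578125) 908
-12 [0.6211 0.7737] [0.0114 0.1714] 0.02442
-11 [0.6229 0.7748] [-0.0005  0.1586] 0.02418
-10 [0.6251 0.7756] [-0.0122  0.1472] 0.02399
-9 [0.626  0.7763] [-0.0238  0.1351] 0.0239
-8 [0.6271 0.777 ] [-0.0356  0.123 ] 0.02378
-7 [0.6278 0.778 ] [-0.0472  0.1109] 0.02375
-6 [0.6272 0.7783] [-0.0595  0.0991] 0.02395
-5 [0.6274 0.7787] [-0.0712  0.0876] 0.02403
-4 [0.6264 0.7787] [-0.0833  0.0761] 0.02428
-3 [0.6256 0.7788] [-0.0955  0.064 ] 0.02444
-2 [0.624  0.7793] [-0.1078  0.0521] 0.02483
-1 [0.6224 0.7792] [-0.12    0.0405] 0.02517
0 [0.6205 0.779 ] [-0.1321  0.0292] 0.02556
```

View pics/w2.png

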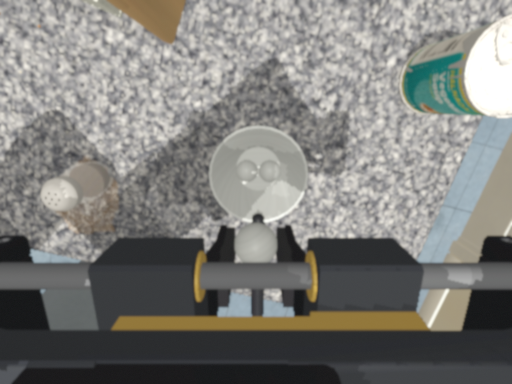

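The wrist view shows the scoop mouth circle centred at about (258,174), the two balls inside at (247,171) and (269,171), and the held ball at (257,243). Now a precise fit of the scoop.

```bash
python3 - <<'E'
from fit import *
c,W=scoop('wrist')
print('ellipse ctr',ray(c,258.5,174,.046), 'L',ray(c,209.5,174,.046),'R',ray(c,308,174,.046),'T',ray(c,258.5,126,.046),'balls',ray(c,247,171,.017),ray(c,269,171,.017))
S=W[(np.hypot(W[...,0]-.508,W[...,1]+.25)<.065)&(W[...,2]>.044)&(W[...,2]<.049)]
# angle-binned outermost
for cx,cy in[(.508,-.25)]:
    a=np.degrees(np.arctan2(S[:,1]-cy,S[:,0]-cx)); S=S[(abs(a)<150)]
    f=least_squares(lambda p:np.hypot(S[:,0]-p[0],S[:,1]-p[1])-p[2],[cx,cy,.0525],loss='soft_l1',f_scale=.001);print(f.x,len(S))
H=W[(W[...,0]>.33)&(W[...,0]<.45)&(W[...,1]>-.33)&(W[...,1]<-.24)&(W[...,2]>.046)&(W[...,2]<.055)]
mu=np.median(H,0);d=np.linalg.svd(H[:,:2]-H[:,:2].mean(0))[2][0];print(mu,H[:,:2].mean(0),np.degrees(np.arctan2(*(d*np.sign(d[0]))[::-1])),H[:,0].min(),H[:,0].max())
E
```

```text
wrist handle [ 0.35961704 -0.28815544] 13.072935248621151 [ 0.33893533 -0.29951233  0.04117284] 0.05163750794093232 328
wrist rim [ 0.51392725 -0.25032332] 1214
ellipse ctr [ 0.51685274 -0.25068494  0.046     ] L [ 0.50400461 -0.19932176  0.046     ] R [ 0.52983305 -0.30257655  0.046     ] T [ 0.56587941 -0.238258    0.046     ] balls [ 0.51086883 -0.23852727  0.017     ] [ 0.51716528 -0.26369841  0.017     ]
[ 0.5136051  -0.25034419  0.0515709 ] 829
[ 0.36005738 -0.28796504  0.04892472] [ 0.35975911 -0.28803214] 14.068372090767038 0.33893533134586007 0.379142717365098
```

>>> send_rows(deltas="0 0 40 0 0 0 0.1; 0 0 40 0 0 0 0.1; 0 0 35 0 0 0 0.1; 0 0 20 0 0 0 0.1; 0 0 11 0 0 0 0.1; 0 0 0 0 0 0 0.1; 0 0 0 0 0 0 0.1; 0 0 0 0 0 0 0.38; 0 0 0 0 0 0 0.38; 0 0 0 0 0 0 0.38")

```text
time: 9.62
position: [0.5056, -0.2516, 0.1139]
tool_rot: [0.993, 0.121, 0.0, 0.0]
ft_force: [-0.2, 0.2, -0.8]
grip_width: 0.0328
grip_force: 0.0
```

>>> send_rows(deltas="0 0 -10 0 0 0 0.4; 0 0 -30 0 0 0 0.4; 0 0 -50 0 0 0 0.4; 0 0 -50 0 0 0 0.4; 0 0 0 0 0 0 0.5; 0 0 0 0 0 0 0.5")

```text
time: 10.38
position: [0.505, -0.2512, 0.2538]
tool_rot: [0.993, 0.121, -0.0, -0.0]
ft_force: [-0.1, 0.2, -0.0]
grip_width: 0.0423
grip_force: 0.0
```

```bash
python3 - <<'E'
from fit import *
c,W=scoop('wrist'); cv2.imwrite('pics/w3.png',c['image'][:,:,::-1])
G=np.degrees
r=down(-76,0); 
for l in(35,-35):
    rr=down(-76,l); print(l,'toolz',rr.apply([0,0,1]),'tcp',np.array([.3626,-.2875,.042])-.051*rr.apply([0,0,1]))
S=W[(np.hypot(W[...,0]-.51,W[...,1]+.25)<.065)&(W[...,2]>.044)&(W[...,2]<.049)]
a=np.degrees(np.arctan2(S[:,1]+.25,S[:,0]-.51)); S=S[(abs(a)<150)]
f=least_squares(lambda p:np.hypot(S[:,0]-p[0],S[:,1]-p[1])-p[2],[.51,-.25,.0525],loss='soft_l1',f_scale=.001);print(f.x,len(S))
E
```

```text
wrist handle [ 0.39106089 -0.28000308] 13.70390676330552 [ 0.33944351 -0.29922362  0.04283915] 0.05146162882778562 617
wrist rim [ 0.51321043 -0.25040851] 1419
35 toolz [-0.1387607   0.55653876 -0.81915204] tcp [ 0.3696768  -0.31588348  0.08377675]
-35 toolz [ 0.1387607  -0.55653876 -0.81915204] tcp [ 0.3555232  -0.25911652  0.08377675]
[ 0.51358953 -0.25036957  0.05161474] 866
```

View pics/w3.png

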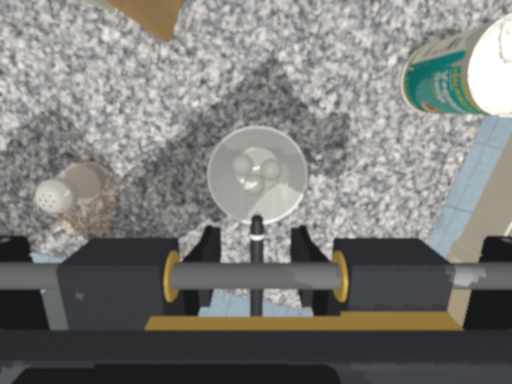

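All three balls are in the cup, at (243,165), (269,170) and (256,183). Next I'll approach the handle with a 35° lean.

```bash
python3 - <<'E'
from h import *
rr=down(-76.2,35); g=np.array([.3625,-.287,.042]); 
plan(g-.136*rr.apply([0,0,1]),rr,6)
E
```

```text
from [ 0.5047 -0.2509  0.2529] q [-0.66  0.5   1.63  0.    1.02  0.67] turn [34.91  0.11  0.1 ]
-24.5 13.2 16.6 5.8 0.0 0.0; -24.5 14.8 15.2 5.8 0.0 0.0; -24.4 16.2 13.6 5.8 0.0 0.0; -24.5 17.5 11.9 5.8 0.0 0.0; -24.4 18.6 10.0 5.9 0.1 0.0; -24.5 19.6 8.1 5.8 0.0 0.1;
```

>>> send_rows(deltas="-24.5 13.2 16.6 5.8 0 0 0.35; -24.5 14.8 15.2 5.8 0 0 0.35; -24.4 16.2 13.6 5.8 0 0 0.35; -24.5 17.5 11.9 5.8 0 0 0.35; -24.4 18.6 10 5.9 0.1 0 0.35; -24.5 19.6 8.1 5.9 0 0.1 0.35; 0 0 0 0 0 0 0.35; 0 0 0 0 0 0 0.35")

```text
time: 11.42
position: [0.3819, -0.3625, 0.1532]
tool_rot: [0.946, 0.114, -0.036, -0.3]
ft_force: [-0.5, 0.3, 0.6]
grip_width: 0.0303
grip_force: 0.0
```

```bash
python3 - <<'E'
from fit import *
scoop('scene'); c,W=scoop('wrist')
rr=down(-76.2,35); g=np.array([.3625,-.287,.042]); 
plan(g-.056*rr.apply([0,0,1]),rr,4)
cv2.imwrite('pics/w4.png',c['image'][:,:,::-1])
E
```

```text
scene handle [ 0.38094486 -0.28374208] 13.946352111905812 [ 0.32903451 -0.30136292  0.03726672] 0.05193195446273409 137
scene rim [ 0.50811481 -0.25359908] 43
wrist handle [ 0.39225458 -0.28360642] 13.911721404369807 [ 0.33424965 -0.30099745  0.03731155] 0.051520928938207845 2593
wrist rim [ 0.51347414 -0.25135513] 1539
from [ 0.3825 -0.3623  0.1543] q [-1.05  0.78  1.5   0.16  1.45  0.21] turn [-0.01  0.    0.08]
-0.4 0.2 20.2 -0.0 0.0 0.0; -0.4 0.1 20.2 -0.0 0.0 0.0; -0.3 0.2 20.1 -0.0 0.0 0.0; -0.4 0.1 20.2 -0.0 0.0 0.1;
```

View pics/w4.png

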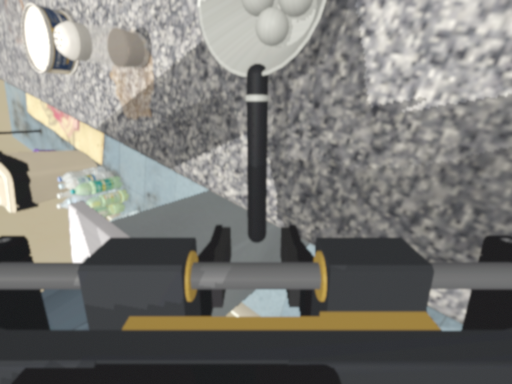

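The handle, at columns 247–267, is centred between the fingers. I'll advance and grip.

>>> send_rows(deltas="-1 0.5 25 0 0 0 0.35; 0 0 25 0 0 0 0.35; 0 0 20 0 0 0 0.35; 0 0 10.5 0 0 0 0.35; 0 0 0 0 0 0 0.35; 0 0 0 0 0 0 0.35")

```text
time: 12.28
position: [0.3707, -0.3199, 0.0884]
tool_rot: [0.947, 0.115, -0.035, -0.298]
ft_force: [-0.1, 0.1, 0.6]
grip_width: 0.0302
grip_force: 0.0
```

>>> send_rows(deltas="0 0 0 0 0 0 0.22; 0 0 0 0 0 0 0.12; 0 0 0 0 0 0 0.05; 0 0 0 0 0 0 0.05; 0 0 0 0 0 0 0.05", newtons=40)

```text
time: 12.9
position: [0.3701, -0.3193, 0.0878]
tool_rot: [0.947, 0.115, -0.036, -0.299]
ft_force: [-0.2, -0.4, 0.3]
grip_width: 0.0146
grip_force: 40.0
```

```bash
python3 - <<'E'
from fit import *
scoop('scene'); c,W=scoop('wrist')
o=robot.get_obs(); print(o['position'],o['ft_force'],o['moment'],o['grip_width'],np.array(o['position'])+.056*R.from_quat(o['tool_rot']).apply([0,0,1]),R.from_quat(o['tool_rot']).apply([1,0,0]))
E
```

```text
scene handle [ 0.36056317 -0.2931814 ] 23.663406657212594 [ 0.32772104 -0.33038369  0.03610892] 0.05975818610035601 152
scene rim [ 0.507901   -0.25385115] 17
wrist handle [ 0.39659294 -0.2835543 ] 15.486267437782049 [ 0.33521986 -0.31409268  0.03603489] 0.05999729911249855 5724
wrist rim [ 0.51302443 -0.25189799] 2676
[ 0.37013897 -0.31931808  0.08777468] [0.09274454 0.27065608 0.51485728] [-0.41003681  0.07378034  0.00871255] 0.014990060104592133 [ 0.36250651 -0.28812177  0.04189946] [9.71157728e-01 2.38437297e-01 5.67533500e-04]
```

>>> send_rows(deltas="0 -3 -4.2 0 0 0 0.05; 0 -5.7 -8.2 0 0 0 0.05; 0 -5.7 -8.2 0 0 0 0.05; 0 0 0 0 0 0 0.05; 0 0 0 0 0 0 0.05", newtons=58)

```text
time: 13.62
position: [0.3701, -0.3193, 0.113]
tool_rot: [0.947, 0.115, -0.036, -0.298]
ft_force: [-0.5, -0.6, -1.5]
grip_width: 0.0145
grip_force: 58.0
```

```bash
python3 - <<'E'
from fit import *
o=robot.get_obs(); print(o['ft_force'],o['moment'],o['grip_width'],o['position'])
c=cam('scene');W=cloud(c)
# rim height vs handle direction
S=W[(np.hypot(W[...,0]-.513,W[...,1]+.25)<.06)&(W[...,2]>.055)&(W[...,2]<.09)]
print('rim z',np.percentile(S[:,2],[5,50,95]),len(S))
A=np.c_[S[:,:2]-[.513,-.25],np.ones(len(S))]; print('plane',np.linalg.lstsq(A,S[:,2],rcond=None)[0])
cv2.imwrite('pics/s5.png',cv2.resize(c['image'][150:290,290:430],(600,600),interpolation=cv2.INTER_CUBIC)[:,:,::-1])
plan(np.array([.3924,.0277,.185])-.056*down(-98,35).apply([0,0,1]),down(-98,35),18)
E
```

```text
[-0.53304938 -0.55867365 -1.47475674] [-0.5759507   0.26852007 -0.02953652] 0.014501198248890606 [ 0.37012583 -0.31930656  0.11304551]
rim z [0.05541413 0.05975323 0.06614349] 109
plane [-0.04248254 -0.00126476  0.06162262]
from [ 0.3701 -0.3192  0.1128] q [-1.03  0.81  1.62  0.18  1.3   0.2 ] turn [-1.000e-02  1.248e+01  1.787e+01]
5.1 -17.5 4.2 -0.0 0.7 1.0; 4.8 -17.6 4.3 -0.0 0.7 1.0; 4.4 -17.7 4.4 -0.0 0.7 1.0; 4.1 -17.7 4.4 -0.0 0.7 1.0; 3.7 -17.8 4.5 -0.0 0.7 1.0; 3.3 -17.9 4.5 -0.0 0.7 1.0; 3.0 -17.9 4.5 -0.0 0.7 1.0; 2.6 -18.0 4.6 -0.0 0.7 1.0; 2.2 -18.0 4.6 -0.0 0.7 1.0; 1.9 -18.0 4.6 -0.0 0.7 1.0; 1.5 -18.1 4.7 -0.0 0.7 1.0; 1.1 -18.1 4.7 -0.0 0.7 1.0; 0.7 -18.1 4.7 -0.0 0.7 1.0; 0.4 -18.1 4.7 -0.0 0.7 1.0; -0.0 -18.1 4.7 -0.0 0.7 1.0; -0.4 -18.1 4.7 -0.0 0.7 1.0; -0.8 -18.1 4.6 -0.0 0.6 0.9; -1.1 -18.1 4.7 -0.0 0.7 1.0;
```

View pics/s5.png

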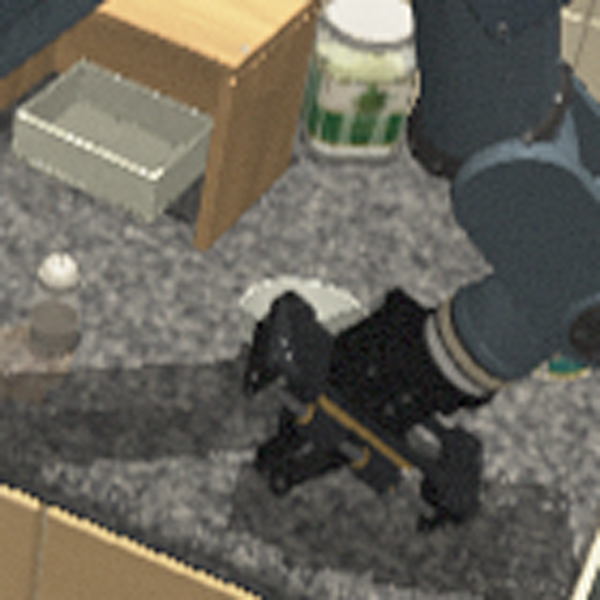

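The scoop hangs in the grip at about (300,300) in the crop, and the white box under the shelf is clear. I'll check the droop with the wrist camera.

```bash
cat > droop.py <<'E'
from h import *
def droop(off=.056):
    o=robot.get_obs(); q=R.from_quat(o['tool_rot']); p=np.array(o['position'])+off*q.apply([0,0,1])
    c=cam('wrist');W=cloud(c); L=q.inv().apply((W-p).reshape(-1,3))  # local tool coords about grip
    ok=np.isfinite(L[:,0])
    H=L[ok&(abs(L[:,1])<.011)&(L[:,0]>.03)&(L[:,0]<.09)&(abs(L[:,2])<.02)]
    # cylinder radius .008 about line y=a+bx, z=c+dx
    from scipy.optimize import least_squares
    f=least_squares(lambda k:np.hypot(H[:,1]-k[0]-k[1]*H[:,0],H[:,2]-k[2]-k[3]*H[:,0])-.008,[0,0,0,0],loss='soft_l1',f_scale=.001)
    k=f.x; print('n',len(H),'y0,z0 mm',k[[0,2]]*1000,'slope deg y,z',np.degrees(k[[1,3]]),'resid',np.abs(f.fun).mean())
    x=np.array([1,k[1],k[3]]); d=q.apply(x/np.linalg.norm(x)); print('handle dir world',d,'pitch',np.degrees(np.arcsin(d[2])),'yaw',np.degrees(np.arctan2(d[1],d[0])),'grip pt',p,'cup ax pt',p+q.apply([0,k[0],k[2]])+.155*d)
    return c,W
E
python3 -c "
from droop import *
droop()"
```

```text
n 3821 y0,z0 mm [-0.29619866  0.90559312] slope deg y,z [0.26690892 1.19065707] resid 0.00042775146341588095
handle dir world [ 0.96898977  0.2463552  -0.01918192] pitch -1.0991105071304805 yaw 14.264616136764138 grip pt [ 0.36243571 -0.28800371  0.06697808] cup ax pt [ 0.51244762 -0.24907851  0.06343298]
```

>>> send_rows(deltas="3 -9 2 0 0.3 0.5 0.05; 4.8 -17.6 4.3 0 0.7 1 0.05; 4.4 -17.7 4.4 0 0.7 1 0.05; 4.1 -17.7 4.4 0 0.7 1 0.05; 3.7 -17.8 4.5 0 0.7 1 0.05; 3.3 -17.9 4.5 0 0.7 1 0.05; 3 -17.9 4.5 0 0.7 1 0.05; 2.6 -18 4.6 0 0.7 1 0.05; 2.2 -18 4.6 0 0.7 1 0.05; 1.9 -18 4.6 0 0.7 1 0.05")

```text
time: 14.98
position: [0.3783, -0.1515, 0.1759]
tool_rot: [0.954, 0.018, -0.006, -0.301]
ft_force: [-0.1, 0.1, -1.3]
grip_width: 0.0146
grip_force: 58.0
```

```bash
python3 - <<'E'
from h import *
o=robot.get_obs();print(o['grip_width'],o['ft_force'])
plan(np.array([.3924,.0277,.185])-.056*down(-98,35).apply([0,0,1]),down(-98,35),9)
E
```

```text
0.014593852083314636 [-0.09407816  0.11227067 -1.26323811]
from [ 0.3783 -0.1515  0.1759] q [-0.88  0.61  1.93  0.4   1.14  0.39] turn [-0.    5.82  8.31]
1.7 -16.9 4.4 -0.0 0.6 0.9; 1.4 -16.9 4.4 -0.0 0.7 0.9; 1.0 -16.9 4.4 -0.0 0.6 0.9; 0.7 -16.9 4.4 -0.0 0.7 0.9; 0.4 -16.9 4.4 -0.0 0.6 0.9; 0.1 -17.0 4.4 -0.0 0.7 1.0; -0.2 -16.9 4.4 -0.0 0.6 0.9; -0.6 -17.0 4.4 -0.0 0.7 1.0; -0.9 -16.9 4.3 -0.0 0.6 0.9;
```

>>> send_rows(deltas="1.7 -16.9 4.4 0 0.6 0.9 0.05; 1.4 -16.9 4.4 0 0.7 0.9 0.05; 1 -16.9 4.4 0 0.6 0.9 0.05; 0.7 -16.9 4.4 0 0.7 0.9 0.05; 0.4 -16.9 4.4 0 0.6 0.9 0.05; 0.1 -17 4.4 0 0.7 1 0.05; -0.2 -16.9 4.4 0 0.6 0.9 0.05; -0.6 -17 4.4 0 0.7 1 0.05; -0.9 -10 2 0 0.3 0.5 0.05; 0 0 0 0 0 0 0.05")

```text
time: 16.23
position: [0.3866, -0.0115, 0.2287]
tool_rot: [0.952, -0.061, 0.019, -0.3]
ft_force: [-0.1, -0.8, -1.7]
grip_width: 0.0146
grip_force: 58.0
```

```bash
python3 - <<'E'
from droop import *
o=robot.get_obs();print(o['grip_width'],o['ft_force'],o['q'])
c,W=droop()
# rack: front edges of side panels & board seen from wrist; box rim
a=np.radians(-8); U=(W[...,0]-.711)*np.cos(a)+(W[...,1]+.005)*np.sin(a); V=-(W[...,0]-.711)*np.sin(a)+(W[...,1]+.005)*np.cos(a); Z=W[...,2]
print('cup/world view; rack-frame extents of box rim')
m=(Z>.044)&(Z<.056)&(U>-.12)&(U<.06)&(abs(V)<.1); print(m.sum(),np.percentile(U[m],[1,50,99]) if m.any() else'',np.percentile(V[m],[1,50,99]) if m.any() else '')
for lo,hi in((-.16,-.1),(.1,.16)):
    m=(Z>.03)&(Z<.18)&(U>-.1)&(U<.05)&(V>lo)&(V<hi); print('panel',m.sum(),np.percentile(U[m],[1,50]) if m.any() else'',np.percentile(V[m],[1,50,99]) if m.any() else '')
m=(Z>.18)&(Z<.21)&(U>-.12)&(U<.05)&(abs(V)<.14); print('board',m.sum(),np.percentile(U[m],[1,50,99]) if m.any() else'',np.percentile(V[m],[1,99]) if m.any() else '')
cv2.imwrite('pics/w6.png',c['image'][:,:,::-1])
E
```

```text
0.014572183893706347 [-0.11040066 -0.79025818 -1.71963926] [-0.65868682  0.43514462  2.09008788  0.607819    1.04634871  0.61404227]
n 3819 y0,z0 mm [-0.42478667  0.94557965] slope deg y,z [0.1401167  1.27140164] resid 0.0004278838616526424
handle dir world [ 0.99294209 -0.11693288 -0.01981673] pitch -1.1354894538932097 yaw -6.716448309023779 grip pt [0.3906713  0.02036407 0.18276818] cup ax pt [0.54469077 0.00312236 0.17916536]
cup/world view; rack-frame extents of box rim
0  
panel 0  
panel 0  
board 0
```

View pics/w6.png

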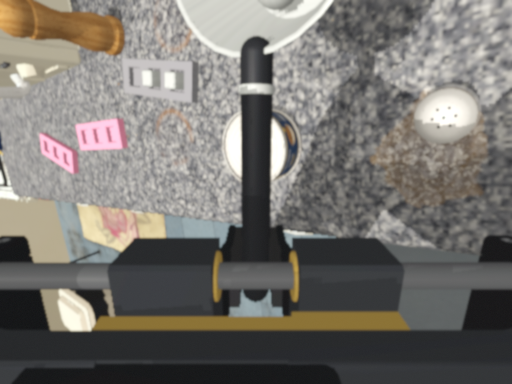

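The wrist view shows the scoop held level at (260,20), with the salt shaker (445,115) and tuna tin (260,145) below and untouched. One refinement of the shelf pose follows, then I'll insert the scoop.

```bash
python3 - <<'E'
from h import *
from scipy.optimize import least_squares
a=np.radians(-8)
for n in('scene','top'):
    c=cam(n);W=cloud(c)
    U=(W[...,0]-.711)*np.cos(a)+(W[...,1]+.005)*np.sin(a); V=-(W[...,0]-.711)*np.sin(a)+(W[...,1]+.005)*np.cos(a); Z=W[...,2]
    m=(Z>.19)&(Z<.207)&(U>-.12)&(U<.1)&(abs(V)<.15)
    # board front edge & sides by bins
    fe=[(v,np.percentile(U[m&(abs(V-v)<.008)],1)) for v in np.arange(-.12,.121,.02) if (m&(abs(V-v)<.008)).sum()>8]
    fe=np.array(fe); print(n,'front',np.round(fe[:,1]*1000,1), 'slope deg',np.degrees(np.polyfit(fe[:,0],fe[:,1],1)[0]))
    sd=[(u,*np.percentile(V[m&(abs(U-u)<.008)],[1,99])) for u in np.arange(-.06,.061,.02) if (m&(abs(U-u)<.008)).sum()>8]; print('sides',np.round(np.array(sd)*1000,1))
    b=(Z>.01)&(Z<.053)&(U>-.1)&(U<.05)&(abs(V)<.1); print('box front/sides',np.percentile(U[b],[1,5,50]),np.percentile(V[b],[1,99]),b.sum())
    for r in robot.find_in(n,'box_mouth')[:1]: print(r)
E
```

```text
scene front [-73.7 -36.4 -13.   29.  -77.  -73.4 -76.8] slope deg -12.120950168190717
sides [[ -60.  -137.   133.8]
 [ -40.  -137.   129.7]
 [ -20.  -136.6  -88.2]
 [   0.  -135.4  -81.7]
 [  20.  -136.2  -68.2]
 [  40.  -136.3  -55.9]
 [  60.  -134.7  -44.6]]
box front/sides [-0.07231743 -0.06971474 -0.02197314] [-0.07684764  0.02892609] 409
{'box': [280.1, 136.0, 365.3, 210.0], 'p': 0.89}
top front [-74.  -75.  -76.6 -75.4] slope deg -1.6476037350017638
sides [[-60.  -23.5  43.4]
 [-40.  -14.2  45. ]
 [-20.   -8.3  43.1]
 [  0.    2.6  44.3]
 [ 20.    8.4  44.1]
 [ 40.   14.5  44.8]]
box front/sides [-0.0690794  -0.06503037  0.03343038] [-0.00396498  0.07852022] 144
{'box': [276.5, 135.2, 302.7, 176.6], 'p': 0.61}
```

```bash
python3 - <<'E'
from h import *
r=down(-98.2,35); z=r.apply([0,0,1])
plan(np.array([.3924,.0277,.160])-.056*z,r,3)
o=dict(robot.get_obs()); o['position']=np.array([.3924,.0277,.160])-.056*z; o['tool_rot']=r.as_quat()
plan(np.array([.5410,.0068,.160])-.056*z,r,9,o)
E
```

```text
from [ 0.3871 -0.0128  0.2282] q [-0.66  0.44  2.09  0.61  1.05  0.61] turn [0.01 0.46 0.61]
-0.1 1.9 7.8 0.0 0.2 0.2; -0.2 1.9 7.7 0.0 0.1 0.2; -0.2 1.9 7.8 0.0 0.2 0.2; 
from [ 0.3878 -0.0041  0.2059] q [-0.66  0.44  2.09  0.61  1.05  0.61] turn [0. 0. 0.]
16.7 -0.0 0.0 0.0 0.0 0.0; 16.7 -0.1 0.0 0.0 0.0 0.0; 16.7 -0.0 0.0 0.0 0.0 0.0; 16.7 -0.1 0.0 0.0 0.0 0.0; 16.7 -0.0 0.1 0.0 0.0 0.0; 16.6 -0.1 0.0 0.0 0.0 0.0; 16.7 -0.0 0.1 0.0 0.0 0.0; 16.6 -0.1 0.0 0.0 0.0 0.0; 16.7 -0.0 0.1 0.0 0.0 0.0;
```

>>> send_rows(deltas="-0.1 1.9 7.8 0 0.2 0.2 0.05; -0.2 1.9 7.7 0 0.1 0.2 0.05; -0.2 1.9 7.8 0 0.2 0.2 0.05; 0 0 0 0 0 0 0.05; 0 0 0 0 0 0 0.05")

```text
time: 17.1
position: [0.3875, -0.0035, 0.2059]
tool_rot: [0.951, -0.068, 0.022, -0.3]
ft_force: [-1.2, 0.0, -1.5]
grip_width: 0.0145
grip_force: 58.0
```

>>> send_rows(deltas="8 0 0 0 0 0 0.05; 16 0 0 0 0 0 0.05; 18 0 0 0 0 0 0.05; 18 0 0 0 0 0 0.05; 18 0 0 0 0 0 0.05; 18 0 0 0 0 0 0.05; 18 0 0 0 0 0 0.05; 18 0 0 0 0 0 0.05; 12 0 0 0 0 0 0.05; 6 0 0 0 0 0 0.05")

```text
time: 18.35
position: [0.5365, -0.0249, 0.2061]
tool_rot: [0.951, -0.068, 0.022, -0.3]
ft_force: [-1.1, -0.2, -1.1]
grip_width: 0.0147
grip_force: 58.0
```

```bash
python3 - <<'E'
from droop import *
o=robot.get_obs();print(o['grip_width'],o['ft_force'],o['q'])
droop()
r=down(-98.2,35); z=r.apply([0,0,1])
plan(np.array([.5410,.0068,.121])-.056*z,r,4)
E
```

```text
0.01473732062253172 [-1.09102158 -0.16280239 -1.07093258] [-0.50437246  0.60539319  1.75477502  0.63996643  1.11634637  0.82175243]
n 3817 y0,z0 mm [-0.29306685  1.02954941] slope deg y,z [0.15748741 1.19702648] resid 0.0004181551879511993
handle dir world [ 0.99106865 -0.13215691 -0.01781786] pitch -1.0209424826508688 yaw -7.595462804060844 grip pt [0.54113504 0.00689814 0.16025258] cup ax pt [ 0.69486905 -0.01276414  0.15681546]
from [ 0.5369 -0.0251  0.2061] q [-0.5   0.61  1.75  0.64  1.12  0.82] turn [ 0.02 -0.06  0.07]
-0.1 5.6 8.0 0.0 -0.0 0.0; -0.2 5.6 8.0 0.0 -0.0 0.0; -0.1 5.7 8.1 0.0 -0.0 0.0; -0.2 5.6 8.0 0.0 -0.1 0.1;
```

>>> send_rows(deltas="0 3 4.2 0 0 0 0.05; 0 5.6 8 0 0 0 0.05; 0 5.6 8 0 0 0 0.05; 0 5.6 8 0 0 0 0.05; 0 2.6 3.8 0 0 0 0.05; 0 0 0 0 0 0 0.05; 0 0 0 0 0 0 0.05")

```text
time: 19.27
position: [0.5361, -0.0249, 0.1672]
tool_rot: [0.951, -0.068, 0.022, -0.3]
ft_force: [1.0, -0.7, -1.1]
grip_width: 0.0145
grip_force: 58.0
```

>>> send_rows(deltas="0 -3 0.1 -3 0 0 0.05; 0 -6.95 0.43 -7 0 0 0.05; 0 -6.95 0.43 -7 0 0 0.05; 0 -6.95 0.43 -7 0 0 0.05; 0 -6.95 0.43 -7 0 0 0.05; 0 -6.95 0.43 -7 0 0 0.05; 0 -6.95 0.43 -7 0 0 0.05; 0 0 0 0 0 0 0.05")

```text
time: 20.27
position: [0.5418, 0.0194, 0.1766]
tool_rot: [0.994, -0.069, -0.006, 0.086]
ft_force: [-1.0, 0.4, -1.6]
grip_width: 0.0146
grip_force: 58.0
```

```bash
python3 - <<'E'
from droop import *
o=robot.get_obs();print(o['grip_width'],o['ft_force'],o['q'])
droop()
E
```

```text
0.014557673848621553 [-0.98639667  0.43399113 -1.57051482] [-0.09447534  0.59895321  1.72445552 -0.23304369  0.83980614  1.77290443]
n 3805 y0,z0 mm [-0.73836313  0.49794898] slope deg y,z [-0.25628972  1.57661694] resid 0.00043104234538639925
handle dir world [ 0.98995122 -0.13858651 -0.02811348] pitch -1.61099583895318 yaw -7.969232162154752 grip pt [0.5404621  0.00989473 0.12140881] cup ax pt [ 0.69399314 -0.01095069  0.11643362]
```

>>> send_rows(deltas="0 -5 0.2 -5 0 0 0.05; 0 -6 0.3 -6 0 0 0.05; 0 -6 0.3 -6 0 0 0.05; 0 -6 0.3 -6 0 0 0.05; 0 -5 0.2 -5 0 0 0.05; 0 -5 0.2 -5 0 0 0.05; 0 0 0 0 0 0 0.05; 0 0 0 0 0 0 0.05; 0 0 0 0 0 0 0.05; 0 0 0 0 0 0 0.05")

```text
time: 21.58
position: [0.5462, 0.0457, 0.1625]
tool_rot: [0.928, -0.067, -0.026, 0.365]
ft_force: [0.0, -0.5, -1.4]
grip_width: 0.0146
grip_force: 58.0
```

```bash
python3 - <<'E'
from droop import *
o=robot.get_obs();print(o['grip_width'],o['ft_force'],o['q'],R.from_quat(o['tool_rot']).apply([0,0,1]))
droop()
c=cam('scene');I=c['image'][120:250,260:390]
cv2.imwrite('pics/s7.png',cv2.resize(I,(600,600),interpolation=cv2.INTER_CUBIC)[:,:,::-1])
print(robot.find_in('scene','ball_a'))
E
```

```text
0.01463908219431327 [ 0.0086572  -0.48360558 -1.39818745] [ 0.16078448  0.76633321  1.6164268  -0.78456774  1.16894286  2.34881218] [-0.09677571 -0.67442819 -0.73197068]
n 3816 y0,z0 mm [-0.66011154  0.12296172] slope deg y,z [-0.49176035  0.58696524] resid 0.000423464092326209
handle dir world [ 0.98950898 -0.14395705 -0.01217987] pitch -0.6978724672486939 yaw -8.2775070210144 grip pt [0.5408267  0.00797092 0.1215259 ] cup ax pt [ 0.69425844 -0.01394723  0.11909826]
[]
```

View pics/s7.png

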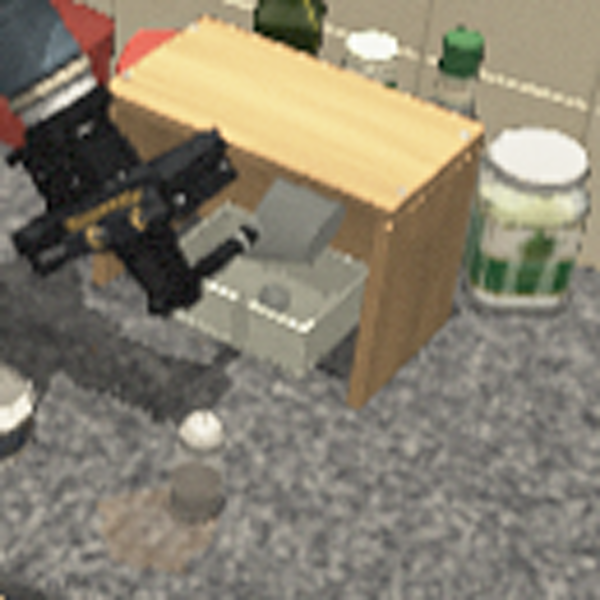

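One ball shows in the box at (275,297). The tilted cup hides the rest, so I'll tilt a little more, then roll back level and look.

>>> send_rows(deltas="0 -4 0.1 -4 0 0 0.05; 0 -3 0.1 -3 0 0 0.05; 0 0 0 0 0 0 0.05; 0 0 0 0 0 0 0.05; 0 0 0 0 0 0 0.05; 0 0 0 0 0 0 0.05")

```text
time: 22.48
position: [0.5469, 0.0509, 0.1573]
tool_rot: [0.904, -0.065, -0.03, 0.421]
ft_force: [-0.8, 0.5, -0.9]
grip_width: 0.0145
grip_force: 58.0
```

>>> send_rows(deltas="0 4 0.1 4 0 0 0.05; 0 6.95 0.43 7 0 0 0.05; 0 6.95 0.43 7 0 0 0.05; 0 6.95 0.43 7 0 0 0.05; 0 6.95 0.43 7 0 0 0.05; 0 6.95 0.43 7 0 0 0.05; 0 6.95 0.43 7 0 0 0.05; 0 6.95 0.43 7 0 0 0.05; 0 6.95 0.43 7 0 0 0.05; 0 6.95 0.43 7 0 0 0.05")

```text
time: 23.72
position: [0.538, -0.0091, 0.1755]
tool_rot: [0.986, -0.07, 0.011, -0.149]
ft_force: [-0.9, -0.6, -2.5]
grip_width: 0.0144
grip_force: 58.0
```

>>> send_rows(deltas="0 6.95 0.43 7 0 0 0.05; 0 6.95 0.43 7 0 0 0.05; 0 4 0.1 4 0 0 0.05; 0 0 0 0 0 0 0.05; 0 0 0 0 0 0 0.05")

```text
time: 24.35
position: [0.5358, -0.0244, 0.1673]
tool_rot: [0.951, -0.068, 0.022, -0.299]
ft_force: [0.2, 0.7, -0.3]
grip_width: 0.0146
grip_force: 58.0
```

```bash
python3 - <<'E'
from droop import *
o=robot.get_obs();print(o['grip_width'],o['ft_force'],o['q'])
droop()
r=down(-98.2,35); z=r.apply([0,0,1])
plan(np.array([.5410,.0068,.155])-.056*z,r,3)
E
```

```text
0.014591910119775878 [ 0.16674248  0.71599517 -0.27249322] [-0.50376926  0.67141514  1.7758881   0.66733796  1.04649676  0.76278824]
n 3839 y0,z0 mm [-0.37853053  1.02428156] slope deg y,z [0.12314029 0.74983595] resid 0.000422964129326282
handle dir world [ 0.99063921 -0.13601921 -0.01152062] pitch -0.6600977876201134 yaw -7.818082327424885 grip pt [0.54040856 0.00735821 0.12135649] cup ax pt [ 0.694085   -0.01283697  0.11894787]
from [ 0.5359 -0.0241  0.1674] q [-0.5   0.67  1.78  0.67  1.05  0.76] turn [0.06 0.01 0.1 ]
0.2 -6.2 -9.3 0.0 0.0 0.0; 0.2 -6.2 -9.3 0.0 0.0 0.0; 0.3 -6.1 -9.3 0.1 0.0 0.1;
```

I've used the ten views, so from here I verify numerically. Next I'll raise the scoop and back out level.

>>> send_rows(deltas="0 -4 -6 0 0 0 0.05; 0 -6.2 -9.3 0 0 0 0.05; 0 -6.2 -9 0 0 0 0.05; 0 -2.5 -3.5 0 0 0 0.05; 0 0 0 0 0 0 0.05")

```text
time: 25.02
position: [0.5361, -0.0251, 0.2012]
tool_rot: [0.951, -0.068, 0.022, -0.3]
ft_force: [0.3, 0.4, -0.7]
grip_width: 0.0148
grip_force: 58.0
```

>>> send_rows(deltas="-8 0 0 0 0 0 0.05; -16 0 0 0 0 0 0.05; -18 0 0 0 0 0 0.05; -18 0 0 0 0 0 0.05; -18 0 0 0 0 0 0.05; -18 0 0 0 0 0 0.05; -18 0 0 0 0 0 0.05; -18 0 0 0 0 0 0.05; -12 0 0 0 0 0 0.05; -6 0 0 0 0 0 0.05")

```text
time: 26.28
position: [0.3868, -0.0035, 0.2005]
tool_rot: [0.951, -0.068, 0.022, -0.3]
ft_force: [-0.7, 0.0, -1.7]
grip_width: 0.0142
grip_force: 58.0
```

```bash
python3 - <<'E'
from droop import *
o=robot.get_obs();print(o['position'],o['grip_width'],o['ft_force'],o['q'])
droop()
a=np.radians(-8)
for n in('scene','top','wrist'):
    c=cam(n);W=cloud(c)
    for r in robot.cut_out(n,'ball_a'):
        P=np.nanmedian(W[r['region']],0); print(n,'ball',round(r['p'],2),np.round(r['box']),np.round(P,3))
    if n!='wrist':
        U=(W[...,0]-.711)*np.cos(a)+(W[...,1]+.005)*np.sin(a); V=-(W[...,0]-.711)*np.sin(a)+(W[...,1]+.005)*np.cos(a); Z=W[...,2]
        b=(Z>.011)&(Z<.036)&(U>-.058)&(U<.028)&(abs(V)<.062)
        print(n,'box content pts'); k,l,s,ce=cv2.connectedComponentsWithStats(b.astype(np.uint8))
        for i in range(1,k):
            m=l==i
            if m.sum()>2: print(s[i],np.round([U[m].mean(),V[m].mean(),Z[m].max(),np.ptp(U[m]),np.ptp(V[m])],3))
        g=c['image'].astype(int).sum(2)//3
    # inside-cup content
    C=np.array([.545,.008,.157]) 
E
```

```text
[ 0.3867833  -0.0035324   0.20049889] 0.014216530491904304 [-0.68426     0.00814631 -1.71456614] [-0.64473179  0.49932568  2.12444128  0.66242702  0.95812046  0.55921134]
n 3831 y0,z0 mm [-0.47802957  0.954204  ] slope deg y,z [0.14117277 0.76327783] resid 0.00042908586648182667
handle dir world [ 0.99047501 -0.13714131 -0.01230903] pitch -0.7052733443288802 yaw -7.883060859432187 grip pt [0.39137021 0.02827274 0.15463612] cup ax pt [0.54502786 0.00794526 0.15222105]
scene box content pts
[318 183   7   6  33] [-0.015 -0.025  0.032  0.022  0.025]
top ball 0.65 [276. 171. 306. 215.] [0.572 0.019 0.138]
top box content pts
[285 166   6   7  19] [-0.002  0.056  0.034  0.056  0.014]
[301 173   3   2   3] [-0.004 -0.016  0.032  0.023  0.008]
[303 176   2   2   3] [-0.016 -0.027  0.027  0.006  0.005]
```

```bash
python3 - <<'E'
from droop import *
C=np.array([.545,.008])
for n in('scene','top','wrist'):
    c=cam(n);W=cloud(c); d=np.hypot(W[...,0]-C[0],W[...,1]-C[1]); Z=W[...,2]
    m=(d<.03)&(Z>.09)&(Z<.165); v,u=np.nonzero(m)
    if not m.any(): print(n,0);continue
    print(n,m.sum(),np.percentile(Z[m],[0,10,50,90,100]),u.min(),u.max(),v.min(),v.max())
    if n!='wrist':
        s=np.s_[v.min()-3:v.max()+4,u.min()-3:u.max()+4]
        print(np.round((Z[s])*1000).astype(int)); print(c['image'][s][...,1])
E
```

```text
scene 1 [0.10536707 0.10536707 0.10536707 0.10536707 0.10536707] 303 303 189 189
[[                 270                  271                  271
                   270                  266                  268
                   132]
 [                 267                  265                  264
                   265                  131                  125
                    25]
 [                 122                  123 -9223372036854775808
                   123                  115                   21
                    21]
 [                 116                  115                  117
                   105                   10                   12
                    16]
 [                 211                    5                    4
                     2                   10                    7
                    14]
 [                 216                    0                    3
                     0                   -1                    3
                     6]
 [                 210                  205                   -2
                    -4        
[... 1901 characters left out ...]
198 193 174 119  47  17  16  19]
 [ 36  34  49 133 182 198 200 199 200 200 200 193 152  79  26  14  12  25]
 [ 36  32  64 156 195 202 201 201 201 195 187 151  85  35  17  17  21  13]
 [ 36  36  46 120 177 200 203 198 191 154  97  54  26  20  19  16  20  18]
 [ 32  37  37  52 102 174 188 170 137  83  32  10  12  17  19  22  10  16]
 [ 37  40  38  33  42  84  82  64  45  25   5  19  21  16  17  18  19  19]
 [ 37  37  34  38  37  33  19   8  11   9  12  18  14  21  16  23  18  19]
 [ 38  37  39  40  35  27  14  15  14  16  19  18  25  19  17  15  17  31]]
wrist 1098 [0.11233536 0.11359958 0.11466506 0.11878828 0.12200655] 252 323 0 21<stdin>:10: RuntimeWarning: invalid value encountered in cast
```

The cup's floor shows at z≈0.114 with nothing above 0.122, so it is empty. I'll carry it back to its old place.

```bash
python3 - <<'E'
from h import *
r=down(-76.2,35); z=r.apply([0,0,1])
plan(np.array([.3625,-.287,.150])-.056*z,r,16)
E
```

```text
from [ 0.3877 -0.0038  0.2005] q [-0.64  0.5   2.12  0.66  0.96  0.56] turn [  0.02 -12.64 -17.96]
1.7 16.2 -11.0 0.0 -0.8 -1.1; 1.2 16.3 -11.0 0.0 -0.8 -1.1; 0.8 16.3 -11.0 0.0 -0.8 -1.1; 0.3 16.3 -11.1 0.0 -0.8 -1.1; -0.2 16.3 -11.1 0.0 -0.8 -1.1; -0.6 16.3 -11.0 -0.0 -0.8 -1.1; -1.1 16.3 -11.0 -0.0 -0.8 -1.1; -1.6 16.2 -11.0 -0.0 -0.8 -1.1; -2.0 16.2 -11.0 -0.0 -0.8 -1.1; -2.5 16.2 -11.0 -0.0 -0.8 -1.2; -3.0 16.1 -10.9 -0.0 -0.8 -1.1; -3.4 16.0 -10.9 -0.0 -0.8 -1.2; -3.9 16.0 -10.8 -0.0 -0.8 -1.1; -4.4 15.9 -10.8 -0.0 -0.7 -1.2; -4.8 15.8 -10.7 -0.0 -0.8 -1.1; -5.3 15.6 -10.7 -0.0 -0.7 -1.2;
```

>>> send_rows(deltas="1.7 16.2 -11 0 -0.8 -1.1 0.05; 1.2 16.3 -11 0 -0.8 -1.1 0.05; 0.8 16.3 -11 0 -0.8 -1.1 0.05; 0.3 16.3 -11.1 0 -0.8 -1.1 0.05; -0.2 16.3 -11.1 0 -0.8 -1.1 0.05; -0.6 16.3 -11 0 -0.8 -1.1 0.05; -1.1 16.3 -11 0 -0.8 -1.1 0.05; -1.6 16.2 -11 0 -0.8 -1.1 0.05; -2 16.2 -11 0 -0.8 -1.1 0.05; -2.5 16.2 -11 0 -0.8 -1.2 0.05")

```text
time: 28.02
position: [0.3763, -0.2016, 0.1975]
tool_rot: [0.953, 0.046, -0.016, -0.3]
ft_force: [-0.0, -0.5, -0.1]
grip_width: 0.0145
grip_force: 58.0
```

>>> send_rows(deltas="-3 16.1 -10.9 0 -0.8 -1.1 0.05; -3.4 16 -10.9 0 -0.8 -1.2 0.05; -3.9 16 -10.8 0 -0.8 -1.1 0.05; -4.4 15.9 -10.8 0 -0.7 -1.2 0.05; -4.8 15.8 -10.7 0 -0.8 -1.1 0.05; -5.3 15.6 -10.7 0 -0.7 -1.2 0.05; 0 0 0 0 0 0 0.05; 0 0 0 0 0 0 0.05")

```text
time: 29.02
position: [0.3696, -0.3175, 0.1958]
tool_rot: [0.946, 0.115, -0.036, -0.3]
ft_force: [0.3, 0.3, -1.4]
grip_width: 0.0145
grip_force: 58.0
```

```bash
python3 - <<'E'
from droop import *
o=robot.get_obs();print(o['grip_width'],o['ft_force'])
droop()
r=down(-76.2,35); z=r.apply([0,0,1])
plan(np.array([.3625,-.287,.049])-.056*z,r,5)
a=np.radians(-8)
for n in('scene','top'):
    c=cam(n);W=cloud(c)
    for t in('ball_a','cube_a'):
        for r in robot.cut_out(n,t): print(n,t,round(r['p'],2),np.round(r['box']),np.round(np.nanmedian(W[r['region']],0),3))
    U=(W[...,0]-.711)*np.cos(a)+(W[...,1]+.005)*np.sin(a); V=-(W[...,0]-.711)*np.sin(a)+(W[...,1]+.005)*np.cos(a); Z=W[...,2]
    b=(Z>.011)&(Z<.036)&(U>-.058)&(U<.028)&(abs(V)<.064)
    k,l,s,ce=cv2.connectedComponentsWithStats(b.astype(np.uint8))
    for i in range(1,k):
        m=l==i
        if m.sum()>2: print(s[i],np.round([U[m].mean(),V[m].mean(),Z[m].max(),np.ptp(U[m]),np.ptp(V[m])],3))
E
```

```text
0.014545422873892605 [ 0.34434826  0.28117841 -1.37569746]
n 3829 y0,z0 mm [-0.15983639  0.9264783 ] slope deg y,z [0.19589525 0.74262698] resid 0.00043272755785490766
handle dir world [ 0.96995617  0.24297939 -0.01208477] pitch -0.6924231791330923 yaw 14.063501157382873 grip pt [ 0.36192544 -0.28618481  0.15003803] cup ax pt [ 0.51211064 -0.2478782   0.14749918]
from [ 0.3696 -0.3172  0.1959] q [-1.03  0.68  1.6   0.17  1.45  0.23] turn [-0.14 -0.02  0.02]
0.1 11.8 16.4 -0.0 -0.0 0.0; 0.0 11.8 16.4 -0.0 -0.0 0.0; 0.1 11.8 16.4 -0.0 -0.0 0.0; 0.0 11.8 16.4 -0.1 -0.0 0.0; 0.1 11.8 16.4 -0.0 -0.0 0.0; 
scene ball_a 0.47 [215. 129. 228. 155.] [0.617 0.394 0.128]
[301 173  10   8  50] [-0.008  0.053  0.031  0.047  0.019]
[318 183   7   6  32] [-0.014 -0.025  0.029  0.023  0.029]
```

Three balls are in the box: one at rack (-14,-25) and an adjacent pair around (-8,53). Now I'll set the scoop down.

>>> send_rows(deltas="0 6 8.2 0 0 0 0.05; 0 12 17 0 0 0 0.05; 0 14 19.5 0 0 0 0.05; 0 14 19.5 0 0 0 0.05; 0 9 13 0 0 0 0.05; 0 3 4 0 0 0 0.05; 0 0.6 0.8 0 0 0 0.05; 0 0 0 0 0 0 0.05; 0 0 0 0 0 0 0.05")

```text
time: 30.5
position: [0.3703, -0.3193, 0.0957]
tool_rot: [0.947, 0.115, -0.036, -0.298]
ft_force: [0.6, 0.3, -1.0]
grip_width: 0.0146
grip_force: 58.0
```

```bash
python3 - <<'E'
from droop import *
f=[]
for i in range(4): f.append(robot.get_obs()['ft_force']); droop() if i==3 else cam('wrist')
print(np.mean(f,0),robot.get_obs()['moment'])
E
```

```text
n 3834 y0,z0 mm [-0.18892258  0.89096379] slope deg y,z [0.11705402 0.76578629] resid 0.0004204326980868253
handle dir world [ 0.96963108  0.24431964 -0.01111226] pitch -0.6366985827872748 yaw 14.1425217964934 grip pt [ 0.36260986 -0.28794372  0.04961435] cup ax pt [ 0.51274449 -0.2494275   0.04727042]
[ 0.01331283  0.4503215  -1.30498126] [-0.51749572  0.23344693 -0.05805295]
```

>>> send_rows(deltas="0 1.3 1.8 0 0 0 0.05; 0 0.9 1.2 0 0 0 0.05; 0 0.6 0.8 0 0 0 0.05; 0 0 0 0 0 0 0.05; 0 0 0 0 0 0 0.05")

```text
time: 31.32
position: [0.3701, -0.3191, 0.0904]
tool_rot: [0.947, 0.115, -0.036, -0.299]
ft_force: [-0.3, -0.2, -0.9]
grip_width: 0.0144
grip_force: 58.0
```

```bash
python3 - <<'E'
from droop import *
f=[]
for i in range(4): f.append(robot.get_obs()['ft_force']); droop() if i==3 else cam('wrist')
print(np.mean(f,0),robot.get_obs()['moment'])
E
```

```text
n 3840 y0,z0 mm [-0.22218477  0.95474347] slope deg y,z [0.0209777  0.46198824] resid 0.00042340792955257586
handle dir world [ 0.97007169  0.24274355 -0.00604108] pitch -0.3461303329236258 yaw 14.048785151529465 grip pt [ 0.3625184  -0.28784603  0.04458616] cup ax pt [ 0.51270584 -0.24951166  0.04299566]
[-0.43091649  0.00604687 -0.52894046] [-0.51952037  0.21234606  0.05651347]
```

>>> send_rows(deltas="0 0.5 0.8 0 0 0 0.05; 0 0.4 0.5 0 0 0 0.05; 0 0 0 0 0 0 0.05; 0 0 0 0 0 0 0.12; 0 0 0 0 0 0 0.2; 0 0 0 0 0 0 0.26; 0 0 0 0 0 0 0.32; 0 0 0 0 0 0 0.36; 0 0 0 0 0 0 0.36", newtons=10)

```text
time: 32.65
position: [0.3702, -0.3191, 0.0888]
tool_rot: [0.947, 0.115, -0.036, -0.299]
ft_force: [-0.3, 0.0, 0.6]
grip_width: 0.0307
grip_force: 0.0
```

>>> send_rows(deltas="0 0 -6 0 0 0 0.36; 0 0 -20 0 0 0 0.36; 0 0 -30 0 0 0 0.36; 0 0 -40 0 0 0 0.36; 0 0 -40 0 0 0 0.36; 0 0 0 0 0 0 0.36; 0 0 0 0 0 0 0.36")

```text
time: 33.52
position: [0.3882, -0.394, 0.1997]
tool_rot: [0.946, 0.115, -0.036, -0.3]
ft_force: [-0.0, 0.6, -0.1]
grip_width: 0.0315
grip_force: 0.0
```

```bash
python3 - <<'E'
from fit import *
o=robot.get_obs();print(o['position'],o['ft_force'],o['grip_width'])
for n in('wrist','scene','top'):
    c,W=scoop(n)
    S=W[(np.hypot(W[...,0]-.513,W[...,1]+.25)<.056)&(np.hypot(W[...,0]-.513,W[...,1]+.25)>.046)&(W[...,2]>.03)&(W[...,2]<.06)]
    if len(S)>10: A=np.c_[S[:,:2]-[.513,-.25],np.ones(len(S))]; print(n,'plane',np.linalg.lstsq(A,S[:,2],rcond=None)[0],len(S))
    if n!='wrist':
        for t,b in dict(mill=(.56,.68,.34,.46,.1,.2),bean=(.59,.72,-.48,-.35,.1,.13),salt=(.4,.5,-.12,-.02,.07,.12),tuna=(.36,.5,.05,.19,.032,.06)).items():
            P=W[(W[...,0]>b[0])&(W[...,0]<b[1])&(W[...,1]>b[2])&(W[...,1]<b[3])&(W[...,2]>b[4])&(W[...,2]<b[5])]; print(t,np.round(P.mean(0),3) if len(P) else 0,len(P))
        m=(c['image'].astype(int).max(2)>150)&(W[...,2]>.018)&(W[...,2]<.035)&(W[...,0]>.5)&(W[...,0]<.6)&(W[...,1]>.22)&(W[...,1]<.4)
        k,l,s,ce=cv2.connectedComponentsWithStats(m.astype(np.uint8)); print('tray',[ (s[i][4],np.round(ray(c,*ce[i],.02)[:2],3)) for i in range(1,k) if s[i][4]>3])
E
```

```text
[ 0.3882067  -0.39402767  0.19965616] [-2.49236666e-04  6.44908966e-01 -5.39353429e-02] 0.031526107425658804
wrist handle [ 0.39103187 -0.28348644] 14.347069383382555 [ 0.33350602 -0.30079066  0.03768568] 0.05158606264922036 1763
wrist rim [ 0.51286049 -0.25011514] 1143
wrist plane [-0.02269472 -0.04620973  0.04299797] 1730
scene handle [ 0.38109434 -0.28311939] 14.339355143288437 [ 0.32887944 -0.30172013  0.03696378] 0.05198765080227727 136
scene rim [ 0.5074276  -0.25258141] 49
scene plane [-0.02185217 -0.00117711  0.03976534] 144
mill [0.619 0.393 0.134] 171
bean [ 0.686 -0.406  0.106] 17
salt [ 0.445 -0.066  0.081] 69
tuna [0.436 0.118 0.035] 239
tray []
top handle [ 0.38276583 -0.27847303] 13.702095635054 [ 0.32982147 -0.29542075  0.03627638] 0.055159987497372324 88
top rim [ 0.50595561 -0.24627542] 56
top plane [-0.03251547 -0.01502508  0.04165321] 78
mill [0.618 0.401 0.139] 121
bean [ 0.655 -0.413  0.106] 158
salt [ 0.444 -0.062  0.08 ] 41
tuna 0 0
tray [(np.int32(11), array([0.549, 0.307])), (np.int32(17), array([0.538, 0.26 ]))]
```

```bash
python3 -c "
from rig import robot
print(robot.hand_in())"
```

```text
the job is handed in; nothing more can be done
None
```

I've handed the job in at about 34 s: depth readings show all three balls in the box under the shelf and the empty scoop upright on the worktop where it first stood; both cubes are still in the tray, and the mill, shaker and tins have not moved.

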